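# Click the blade cartridge into the bench slicer

## Robot

A 6-joint arm with a two-finger parallel gripper is mounted at the origin on the work surface. World frame = base frame: x ahead of the robot, y to its left, z up, the work surface at z = 0. Lengths are in m, angles in degrees, forces in N, time in s.
With the tool pointing down it reaches from about 0.35 to 0.875 m from the base axis. Payload 4.2 kg.
Tool frame: the origin (TCP) lies between the finger pads; the fingertips stand 17 mm ahead of it and the grasp point (between the pads) lies 2 mm behind it; z points along the fingers, y is the line along which they close (so a half turn about z gives the same grasp; the last joint's range is limited). The gripper opens to 87 mm and grips with 3 to 60 N. Pads are 19 mm wide; open, the fingers measure 117 mm over their backs; the gripper's body (75 mm by 190 mm) begins 51 mm behind the grasp point.
Start: joints at [-51.933, 22.042, 0.453, 0, -68.411, -14.817], TCP at [0.247, -0.574, 0.219] pointing down, gripper open.
Joint ranges: [-179.83, 179.83], [-69.29, 118.12], [-61.27, 80.66], [-181.25, 117.63], [-171.15, -9.14], [-177.46, 177.46]. Speed limits (degrees/s): [159.86, 159.86, 180, 180, 180, 180].

## Interface

Orientations are given as a 3x3 rotation matrix whose columns are the frame's x, y, z axes.
In Python, from station import sense, capture, r, masks_of gives the robot as it stands.
- The arm moves only by the tool apply_moves, never from a script. Its argument "steps" is a list that holds one entry, the list of rows, each a list of 7 numbers: the opening, from 0 (shut) to 1 (fully open), then the shift along the tool's x, y, z in mm, then the turn, a rotation vector about the tool's x, y, z in rad. A call has 1 to 12 rows; each row shifts and turns the commanded pose from where the row before left it, along the tool's axes as they then stand; what a row does not reach is not made up. A row lasts 1/8 s, in which the tool goes at most 62.5 mm and 10.7 degrees, less where a joint would pass 70% of its speed; a pose out of reach is approached as far as the arm can. A call with a gripper value outside its range is refused whole. The fingers move at their own pace and stop on an object; the grip force is fixed at half the most. Time passes only in rows, so rows that do not move let the fingers close. It gives the time, the measured TCP pose, the force and the opening at its end, in the units of the state.
- sense(): the state, without advancing time (a new reading comes with each control period).
- capture(name): name is "scene" or "top" or "wrist"; returns a dict with "color" (384x512x3 uint8, red, green, blue), "vfov" (degrees; the focal length in pixels is half the picture's height over the tangent of half this angle, whatever the lens; pixels are square), "cx", "cy" (the principal point, pixels), "T" (4x4, takes a point from camera to world coordinates). Camera axes: x right, y down, z forward; pixel columns grow to the right and rows downward; lengths in m; the calibration is good to about 2 mm. A picture is of the moment at which its call begins. There is no depth.
- r.finish_job(): hands the job in, once; it reports no verdict.
Trained networks look in a picture, given as the dict that the camera call returned (one of the last four; its "shot" number tells which), for a name from the list of things; names that differ only in an ending like _2 or _b are one class to them, and where a whole thing is asked for, a point or a joint stands for the part that bears it (a point fixed in the world has none). Each returns a list of dicts, best first, with "confidence" (0 to 1); they miss things now and then, are a little off and sometimes report something else, mostly with a low value. They report only what shows in the picture. A call takes as long as a camera call. They do not tell look-alikes from the thing itself.
- masks_of(picture, thing): "pixels" (384x512 bool, what is visible of it) and "box" ([left, top, width, height] in pixels, round what is visible of it).
The state is a dict: "time_s": time; "joints": joint angles; "joint_velocities": joint speeds; "effort": joint torques, N m; "tcp_pos": TCP position; "ee_rot": TCP orientation; "wrist_force": force on the tool from outside, world axes, zero at the start; "moment": the same for the moment, N m; "gripper_width": opening from 0.0 (shut) to 1.0 (fully open).
Only numpy, scipy, OpenCV 4.12 (cv2) and the standard library are available. Lean on these libraries where they do the work, as an engineer would, in place of code of your own. Each camera call takes 0.05 s, during which the arm holds its last target. There are 200 camera calls.

## Task

Fit the tall slicing cartridge (the one with the top bar and level blades, not the low wedger) into the bench slicer: take it by its grip tab, feed its foot under the guides and push it slowly and gently past the sprung catch until the catch clicks shut behind it, never leaning on it with more than about a kilo and a half. Then give it a light tug straight back, about a kilo, to prove that the catch holds, and let go with it still latched in. Let the catch work on its own without touching it, and leave everything else on the counter where it is.

Things in the scene. Friction and masses are not known exactly. Their poses are not given: they have to be found in the camera images.
- slicer: Bench slicer, aluminium, fixed. Origin on the counter below the middle of the cartridge seat; z up; x = loading direction, away from the robot. Home, the cartridge's axes are parallel to these, its centre at y = 0 and x = 0, give or take 6 mm: see seat. Pusher head with D handle and end bracket at y +165 to +276 mm (top z = 180 mm), outlet chute at y -60 to -140 mm.
- seat (a point): On the seat floor, 50 mm above the slicer's origin, same axes. The seat is a slot along x, 49 mm wide, roofed by lips (underside 12.5, top 18 mm over the floor, 28 mm apart) from x = -50 to +48 mm: enter from the front. End stop, solid, about x = +55 mm; stop and catch share one clamped plate, set up to 6 mm nearer or farther on each machine: not measured, feel for it.
- mouth (a point): On the apron at the mouth, 118 mm before the seat point (-x), same axes. The apron, level with the seat floor, lies open above from here to the lips; its 12 mm high side walls flare: about 80 mm wide here, in line with the slot from 20 mm on (left wall; on the right the catch follows).
- latch (a joint): The catch: sprung dark steel arm 40 mm long on the apron's right side (-y), on an upright pin 151 mm before the stop. 0 rad: nose in, across the slot, 6 mm past the foot's flank; grows to about 0.14 as the foot pushes it out. Takes 2 to 10 N, first to open it, then as rubbing over the foot's length. Falls to 0 behind the foot's rear end when home, with 2 mm of play to the stop.
- cartridge_center (a point): Centre of the tall slicing cartridge, 37 mm above its underside; about 0.26 kg. Upright aluminium frame 108 long (x), 24 wide (y), 74 mm tall, with top bar and six level blades, on a foot 110 x 46 x 10 mm with rounded front corners. x points to its front end, which goes in first; z up. Stands loose on the 12 mm thick white board.
- grip_tab (a point): Centre of the cartridge's grip tab: black plate on its rear end, 18 mm thick (y), 36 mm long clear of the frame (x), 34 mm tall; 78 mm behind the cartridge's centre (-x) and 8 mm above it, so 45 mm above the foot's underside. Axes as the cartridge's.
- wedger_center (a point): Centre of the other cartridge, the low wedger: same foot, lower tab, only 48 mm tall, upright blades, no top bar. Must stay where it stands.
- oil_bottle: Amber squeeze bottle with cone cap, 60 dia x 200 mm tall; origin under its base. Bystander.
- water_bottle: Clear squeeze bottle with cone cap, 60 dia x 200 mm tall; origin under its base. Bystander.
- spray_can: Yellow spray can, 66 dia x 206 mm tall; origin under its base. Bystander.
- chef_knife: Chef's knife lying flat, 300 mm long, handle black; origin under its middle. Bystander.
- steel_bowl: Steel bowl, 150 dia x 60 mm; origin under its base. Bystander.
There are look-alikes about, which are no part of the job. Leave any purple look-alike of the part that bears cartridge_center alone.

How it is judged (in metres and radians):
On the way, in this order (a step that is already met when the one before it is completed fails the run):
1. the cartridge's foot, under the guides, pushes the catch aside (value of joint latch above 0.08 rad and contact force between cartridge and latch above 0.5 N and x of cartridge_center in the frame of slicer above -0.1 m and z of cartridge_center in the frame of slicer below 0.091 m), for 0.1 s.
2. the cartridge is home and the catch has clicked shut behind it (x of cartridge_center in the frame of slicer above -0.01 m and y of cartridge_center in the frame of slicer between -0.004 and 0.004 m and z of cartridge_center in the frame of slicer below 0.091 m and angle between the x axis of cartridge_center and the x axis of slicer, either way round below 0.05 rad and value of joint latch below 0.04 rad), for 0.1 s.
3. the cartridge is tugged back against the catch (over 2 N on the catch) and stays home (all of step 2 and contact force between cartridge and latch above 2 N), for 0.15 s.
At the end, for the whole second after the job is handed in: The tall cartridge stands upright in the slicer's seat with the catch shut behind it (below 0.04 rad; centre beyond x = -10 mm, within 4 mm sideways and 3 degrees of straight, foot under the lips), at rest and released (all of step 2 and angle between cartridge_center's own z axis and vertical below 0.05 rad and linear speed of cartridge below 0.02 m/s and contact force between cartridge and the fingers below 0.1 N); the robot touches nothing.
It fails at once if the cartridge is forced: more than 32 N between it and the slicer or its catch (contact force between cartridge and slicer above 32 N).
It fails at once if the robot works or knocks the catch itself (contact force between the fingers and latch above 2 N).
It fails at once if the robot bears on the slicer with more than 25 N (contact force between the arm and slicer above 25 N).
It fails at once if another thing on the counter is disturbed: wedger moved over 20 mm, or a bottle, can, knife or bowl over 30 mm (distance of wedger_center from where it was at the start of the episode above 0.02 m or distance of any of oil_bottle, water_bottle, spray_can, chef_knife, steel_bowl from where it was at the start of the episode above 0.03 m).
It also fails if it takes over 69 s, if anything falls off the work surface, if the arm or the gripper's body presses on something with over 40 N, if the wrist force passes 120 N, or if a joint passes its speed limit or range.

## Working session

There is one attempt and no reset: what is moved stays moved. The work goes in short steps, Python scripts to look and compute and a tool call to move; the robot and the scene stay as the last step left them, time stands still between calls to the robot, and variables do not carry over. Pictures are saved under pics/ and viewed, on a budget of 13 in all, crops included, one or two more only if the job needs it, and the job is handed in when it is done.

Besides the shell and the picture viewer there is one more tool, called after "Request:" by a JSON object that holds its "op" and its "data". apply_moves: Moves the arm, as the interface text tells. Its arguments: {"type":"object","properties":{"steps":{"type":"array","items":{"type":"array","items":{"type":"array","items":{"type":"number"}}}}},"required":["steps"]}

```bash
ls; mkdir -p pics; python3 - <<'E'
from station import sense,capture,r,masks_of
import cv2,numpy as np,pickle
s=sense();print({k:np.round(s[k],3).tolist() for k in s})
out=[]
for n in ["scene","top","wrist"]:
    c=capture(n);pickle.dump(c,open(f'{n}0.pkl','wb'))
    print(n,c['vfov'],c['cx'],c['cy'],np.round(c['T'],4).tolist(),c.get('shot'))
    for t in ["slicer","cartridge_center","wedger_center","latch","grip_tab"]:
        try: print(t,[(round(m['confidence'],2),m['box']) for m in masks_of(c,t)][:4])
        except Exception as e: print(t,e)
    cv2.imwrite(f'pics/{n}0.png',cv2.resize(c['color'][:,:,::-1],(800,600),interpolation=cv2.INTER_CUBIC))
E
```

```text
pics
{'time_s': 0.0, 'joints': [-51.93, 22.092, 0.38, -0.03, -68.412, -14.817], 'joint_velocities': [-0.049, -0.032, -0.043, -0.059, 0.051, 0.05], 'effort': [-0.0, -39.066, 18.74, 4.22, 0.011, -0.0], 'tcp_pos': [0.247, -0.574, 0.218], 'ee_rot': [[-0.919, -0.395, -0.001], [-0.395, 0.919, 0.002], [0.0, 0.002, -1.0]], 'wrist_force': [0.618, 0.408, 0.252], 'moment': [0.011, 0.003, 0.044], 'gripper_width': 1.0}
scene 52.826006893614995 256.4869015910798 186.6210730650026 [[-0.2514, 0.6222, -0.7414, 1.6094], [0.9679, 0.162, -0.1923, 0.2545], [0.0004, -0.7659, -0.6429, 0.9619], [0.0, 0.0, 0.0, 1.0]] 1
slicer [(0.78, [224.8, 200.4, 136.4, 58.9])]
cartridge_center [(0.77, [170.9, 146.4, 22.0, 29.7]), (0.72, [294.7, 157.8, 34.1, 28.6])]
wedger_center [(0.91, [209.3, 159.3, 11.9, 29.9]), (0.75, [170.5, 144.6, 23.0, 33.0])]
latch [(0.2, [367.9, 158.6, 25.9, 50.8])]
grip_tab [(0.97, [290.7, 160.1, 39.8, 23.5]), (0.65, [169.7, 148.3, 24.4, 31.3]), (0.59, [141.6, 151.8, 11.2, 16.8]), (0.42, [260.2, 209.9, 4.1, 4.5])]
top 47.44667744039055 255.13780878063827 185.60536816826612 [[0.0271, -0.9884, 0.1491, 0.3549], [-0.9996, -0.0267, 0.0051, -0.0339], [-0.0011, -0.1492, -0.9888, 1.4802], [0.0, 0.0, 0.0, 1.0]] 2
slicer [(0.74, [142.7, 108.5, 124.4, 60.9])]
cartridge_center [(0.98, [387.4, 211.1, 45.8, 24.6]), (0.91, [178.1, 219.4, 35.9, 35.3]), (0.62, [342.7, 193.8, 16.8, 48.1])]
wedger_center [(0.86, [294.6, 181.7, 14.3, 47.8])]
latch []
grip_tab [(0.96, [175.9, 220.0, 41.0, 29.4]), (0.73, [389.0, 211.8, 46.5, 21.9]), (0.7, [341.5, 194.1, 16.8, 46.7]), (0.65, [296.5, 182.5, 10.6, 46.6])]
wrist 67.09364718226705 253.27506134907784 190.01136742281628 [[-0.395, 0.8791, 0.2669, 0.1733], [0.9187, 0.378, 0.1144, -0.6047], [-0.0003, 0.2904, -0.9569, 0.3843], [0.0, 0.0, 0.0, 1.0]] 3
slicer []
cartridge_center [(0.76, [164.2, 290.7, 74.1, 36.9])]
wedger_center []
latch []
grip_tab [(0.89, [159.1, 286.3, 81.6, 43.9])]
```

View pics/top0.png

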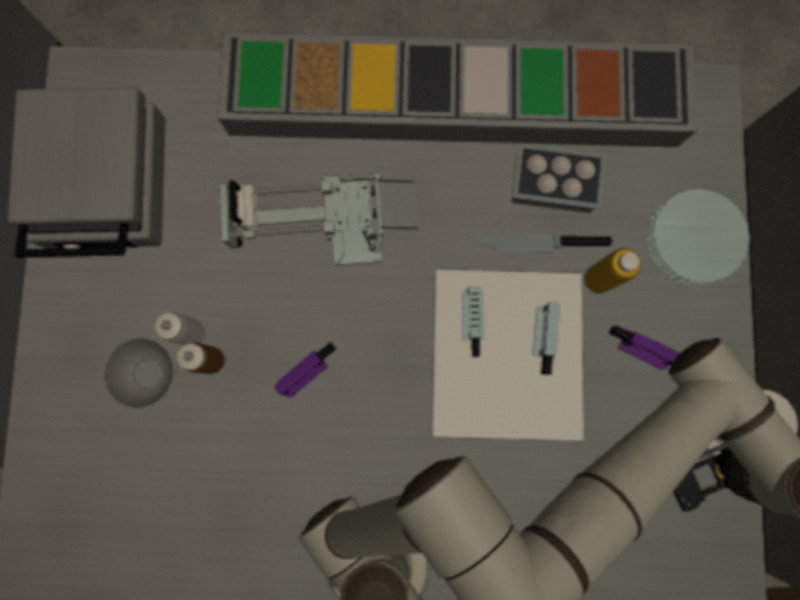

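View pics/scene0.png

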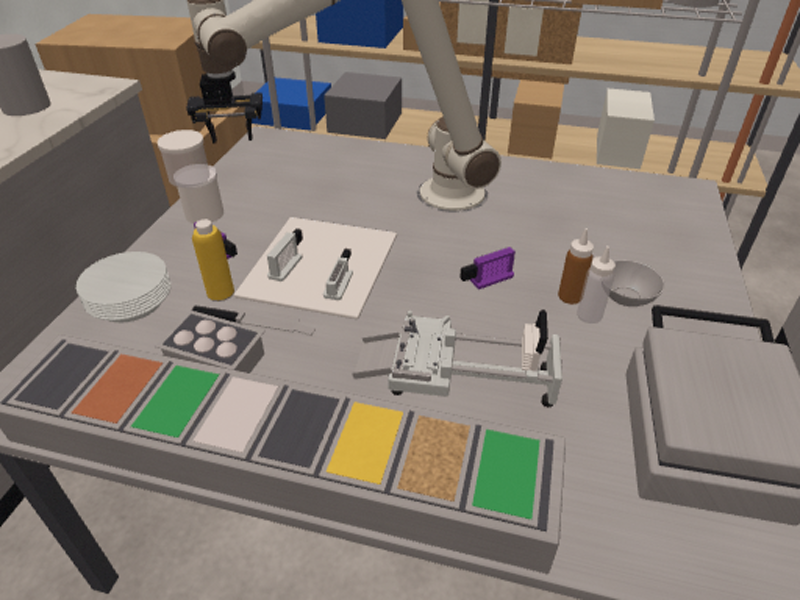

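The two cartridges on the white board (800-px pictures):

| Candidate | Top view | Scene view | What shows |
|---|---|---|---|
| Right one | (547,335) | (285,255) | tall, with a top bar: fits the tall slicer |
| Left one | (474,315) | (338,275) | low, with upright blades: the wedger |

Two purple look-alikes lie at top (305,370) and (645,345). The slicer's seat is at top (355,210), with its mouth towards the robot.

```bash
cat > h.py <<'E'
import numpy as np,cv2,pickle
from station import sense,capture,r,masks_of
def f(c): return c['color'].shape[0]/2/np.tan(np.radians(c['vfov']/2))
def ray(c,uv,z):
    d=np.array([(uv[0]-c['cx'])/f(c),(uv[1]-c['cy'])/f(c),1]);T=np.array(c['T']);d=T[:3,:3]@d
    return T[:3,3]+d*(z-T[2,3])/d[2]
def proj(c,P):
    T=np.array(c['T']);q=(np.atleast_2d(P)-T[:3,3])@T[:3,:3]
    return q[:,:2]/q[:,2:]*f(c)+[c['cx'],c['cy']]
def Rz(a): return np.array([[np.cos(a),-np.sin(a),0],[np.sin(a),np.cos(a),0],[0,0,1]])
def st():
    s=sense();R=np.array(s['ee_rot']);print('t',round(s['time_s'],2),'tcp',np.round(s['tcp_pos'],4),'xaxis yaw',round(np.degrees(np.arctan2(R[1,0],R[0,0])),2),'z',np.round(R[:,2],3),'F',np.round(s['wrist_force'],2),'w',round(s['gripper_width'],3),'j',np.round(s['joints'],0));return s
def plan(s,target,yawdeg):
    "tool-frame shift/turn to tool pointing down, x axis at yaw"
    R=np.array(s['ee_rot']);a=np.radians(yawdeg);x=np.array([np.cos(a),np.sin(a),0]);z=np.array([0,0,-1.]);G=np.c_[x,np.cross(z,x),z]
    d=R.T@(np.array(target)-s['tcp_pos']);rv=cv2.Rodrigues(R.T@G)[0].ravel()
    print('shift mm',np.round(d*1000,1),'rotvec',np.round(rv,4));return d,rv
E
python3 - <<'E'
from h import *
c=pickle.load(open('top0.pkl','rb'))
k=512/800
for n,uv,z in [('tab',(547,366),.057),('front',(549,307),.086),('wedger',(474,315),.05),('wtab',(476,350),.04),('seat',(355,205),.06),('mouthL',(333,262),.05),('mouthR',(382,262),.05),('bl',(326,180),.06),('knifeHandle',(585,241),.02),('can',(626,260),.2)]:
    print(n,np.round(ray(c,np.array(uv)*k,z),3))
E
```

```text
tab [ 0.419 -0.338  0.057]
front [ 0.538 -0.337  0.086]
wedger [ 0.522 -0.187  0.05 ]
wtab [ 0.449 -0.193  0.04 ]
seat [0.751 0.072 0.06 ]
mouthL [0.627 0.115 0.05 ]
mouthR [0.63  0.011 0.05 ]
bl [0.805 0.137 0.06 ]
knifeHandle [ 0.694 -0.431  0.02 ]
can [ 0.618 -0.459  0.2  ]
```

```bash
python3 - <<'E'
import cv2
a=cv2.imread('pics/top0.png'); 
import pickle
c=pickle.load(open('top0.pkl','rb'));s=pickle.load(open('scene0.pkl','rb'))
A=cv2.resize(c['color'][105:175,195:280,::-1],(400,330),interpolation=cv2.INTER_CUBIC)
B=cv2.resize(s['color'][190:260,215:300,::-1],(400,330),interpolation=cv2.INTER_CUBIC)
C=cv2.resize(s['color'][140:195,160:235,::-1],(360,264),interpolation=cv2.INTER_CUBIC)
D=cv2.resize(c['color'][175:245,285:375,::-1],(400,264),interpolation=cv2.INTER_CUBIC)
import numpy as np
im=np.zeros((594,800,3),np.uint8);im[:330,:400]=A;im[:330,400:]=B;im[330:,:360]=C;im[330:,400:]=D
cv2.imwrite('pics/crop1.png',im)
E
```

```text
(no output)
```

View pics/crop1.png

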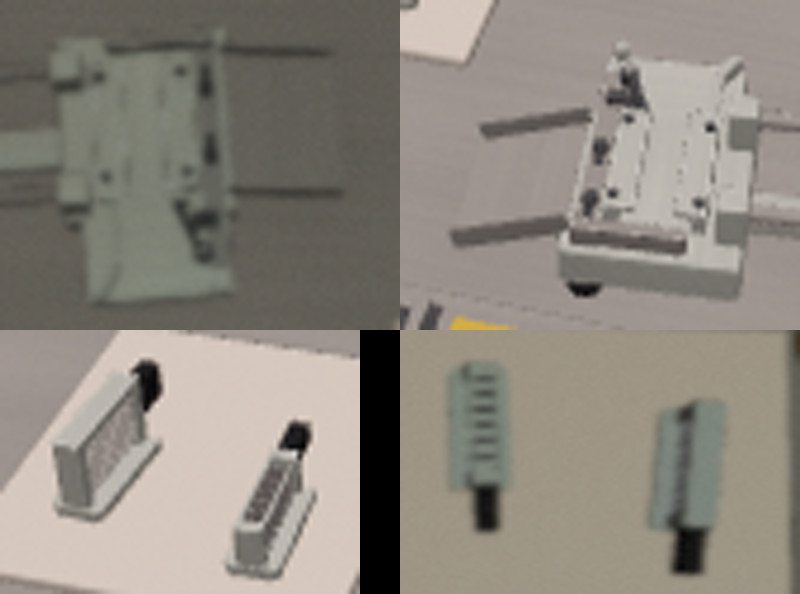

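```bash
python3 - <<'E'
from h import *
s=st();plan(s,[.41,-.338,.26],180)
E
```

```text
t 0.9 tcp [ 0.2467 -0.5742  0.2191] xaxis yaw -156.75 z [ 0. -0. -1.] F [ 0.18 -0.09  0.76] w 0.999 j [-52.  22.   0.   0. -68. -15.]
shift mm [-243.3  152.6  -40.9] rotvec [-0.     -0.      0.4058]
```

Request:
{"op": "apply_moves", "data": {"steps": [[[1,0,0,-14,0,0,0.135],[1,0,0,-14,0,0,0.135],[1,0,0,-13,0,0,0.136],[1,-27,39,0,0,0,0],[1,-27,39,0,0,0,0],[1,-27,39,0,0,0,0],[1,-27,39,0,0,0,0],[1,-27,40,0,0,0,0],[1,-28,40,0,0,0,0],[1,0,0,0,0,0,0],[1,0,0,0,0,0,0]]]}}

```text
time_s: 2.28
tcp_pos: [0.4098, -0.3383, 0.2602]
ee_rot: [[-1.0, -0.0, 0.0], [-0.0, 1.0, -0.0], [-0.0, -0.0, -1.0]]
wrist_force: [0.7, -0.3, 0.3]
gripper_width: 0.996
```

```bash
python3 - <<'E'
from h import *
s=st();c=capture('wrist');pickle.dump(c,open('w1.pkl','wb'))
for t in ["cartridge_center","grip_tab"]:
    print(t,[(round(m['confidence'],2),m['box']) for m in masks_of(c,t)][:4])
cv2.imwrite('pics/w1.png',cv2.resize(c['color'][:,:,::-1],(800,600),interpolation=cv2.INTER_CUBIC))
plan(s,[.57,.065,.30],180)
E
```

```text
t 2.27 tcp [ 0.4098 -0.3383  0.2602] xaxis yaw -179.98 z [ 0. -0. -1.] F [ 0.69 -0.35  0.28] w 0.996 j [-22.  11.  -9.   0. -70. -68.]
cartridge_center [(0.92, [38.0, 168.8, 123.4, 64.8]), (0.75, [234.6, 161.8, 36.2, 100.0])]
grip_tab [(0.92, [36.8, 167.3, 121.1, 66.3]), (0.82, [233.0, 156.4, 33.7, 106.2])]
shift mm [-160.4  403.2  -39.9] rotvec [-0.0002  0.      0.0003]
```

View pics/w1.png

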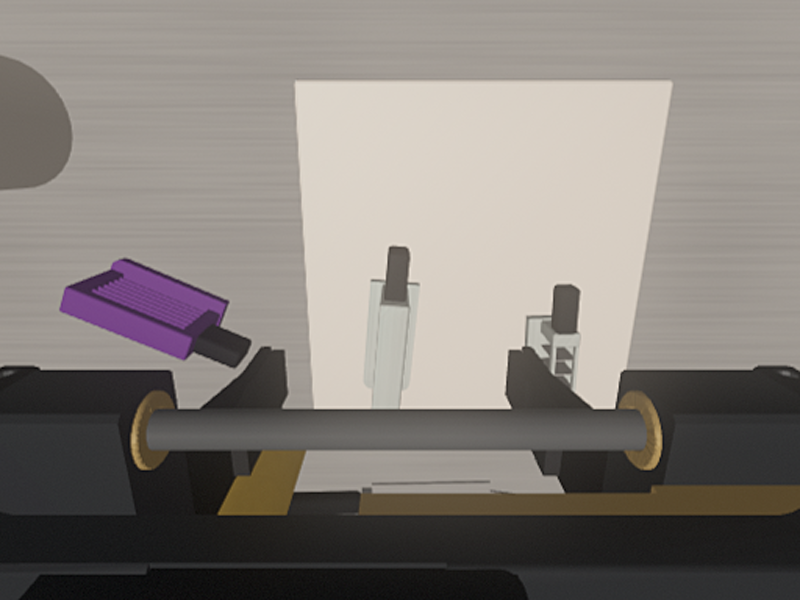

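```bash
cat >> h.py <<'E'
def fit(c,L,uv,x0):
    from scipy.optimize import least_squares
    L=np.array(L,float)/1000;uv=np.array(uv,float)*.64
    W=lambda p:L@Rz(p[2]).T+[p[0],p[1],0]
    s=least_squares(lambda p:(proj(c,W(p))-uv).ravel(),x0,loss='soft_l1')
    print('fit',np.round(s.x[:2],4),'yaw',round(np.degrees(s.x[2]),2));print(np.round((proj(c,W(s.x))-uv)/.64,1).tolist());return s.x
E
python3 - <<'E'
from h import *
c=pickle.load(open('w1.pkl','rb'))
p=fit(c,[(-55,23,22),(-55,-23,22),(-54,-12,86),(-54,12,86),(-96,-9,40),(-96,9,40)],[(419,284),(371,281),(381,304),(408,306),(388,247),(409,247)],[.49,-.338,0])
tab=Rz(p[2])@[-.078,0,0]+[p[0],p[1],.057];print(tab)
c0=pickle.load(open('top0.pkl','rb'))
print(proj(c0,[Rz(p[2])@[.054,0,0]+[p[0],p[1],.086],tab])/.64)
E
```

```text
fit [ 0.4941 -0.3423] yaw -4.38
[[0.7, 1.3], [-0.9, 0.5], [-1.6, 0.8], [1.8, 1.0], [0.1, -4.9], [-0.0, -3.3]]
[ 0.41633567 -0.33634314  0.057     ]
[[553.61260019 302.42093393]
 [546.05010467 367.06785564]]
```

Request:
{"op": "apply_moves", "data": {"steps": [[[1,-10,50,-10,0,0,0],[1,-20,50,-10,0,0,0],[1,-20,50,-10,0,0,0],[1,-20,50,-10,0,0,0],[1,-20,50,0,0,0,0],[1,-20,50,0,0,0,0],[1,-20,50,0,0,0,0],[1,-30,53,0,0,0,0],[1,0,0,0,0,0,0],[1,0,0,0,0,0,0]]]}}

```text
time_s: 3.68
tcp_pos: [0.5699, 0.0639, 0.2996]
ee_rot: [[-1.0, 0.001, -0.001], [0.001, 1.0, -0.001], [0.001, -0.001, -1.0]]
wrist_force: [-0.8, 0.4, 0.2]
gripper_width: 1.002
```

```bash
python3 - <<'E'
from h import *
s=st();c=capture('wrist');pickle.dump(c,open('w2.pkl','wb'))
print(np.round(c['T'],3).tolist())
for t in ["slicer","latch"]:
    print(t,[(round(m['confidence'],2),m['box']) for m in masks_of(c,t)][:4])
cv2.imwrite('pics/w2.png',cv2.resize(c['color'][:,:,::-1],(800,600),interpolation=cv2.INTER_CUBIC))
E
```

```text
t 3.67 tcp [0.5699 0.0639 0.2996] xaxis yaw 179.94 z [-0.001 -0.001 -1.   ] F [-0.82  0.36  0.17] w 1.002 j [  23.   14.    1.    0.  -77. -113.]
[[0.001, 0.957, 0.29, 0.49], [1.0, -0.0, -0.001, 0.065], [-0.001, 0.29, -0.957, 0.465], [0.0, 0.0, 0.0, 1.0]]
slicer [(0.84, [183.0, 191.9, 273.9, 122.7])]
latch [(0.84, [226.4, 210.8, 22.0, 36.5])]
```

View pics/w2.png

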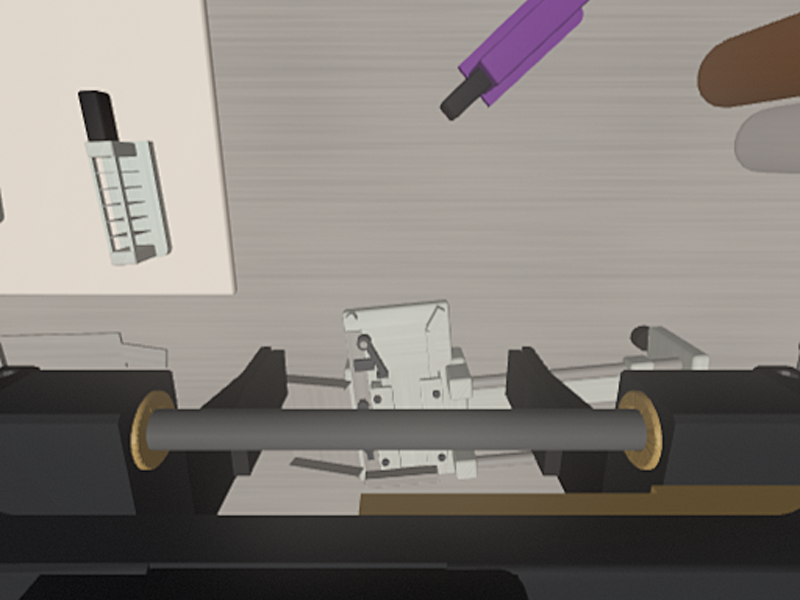

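Request:
{"op": "apply_moves", "data": {"steps": [[[1,40,-5,15,0,0,-0.1],[1,40,-10,15,0,0,0],[1,20,0,15,0,0,0],[1,0,0,15,0,0,0],[1,0,0,0,0,0,0],[1,0,0,0,0,0,0]]]}}

```text
time_s: 4.58
tcp_pos: [0.4722, 0.0438, 0.2404]
ee_rot: [[-0.995, -0.099, 0.001], [-0.099, 0.995, -0.0], [-0.001, -0.0, -1.0]]
wrist_force: [-0.2, -0.0, 0.1]
gripper_width: 0.998
```

```bash
python3 - <<'E'
from h import *
s=st();c=capture('wrist');pickle.dump(c,open('w3.pkl','wb'))
m=masks_of(c,"slicer")
print([(round(q['confidence'],2),q['box']) for q in m])
im=c['color'][150:300,140:340,::-1]
cv2.imwrite('pics/w3.png',cv2.resize(im,(800,600),interpolation=cv2.INTER_CUBIC))
E
```

```text
t 4.58 tcp [0.4722 0.0438 0.2404] xaxis yaw -174.31 z [ 0.001 -0.    -1.   ] F [-0.21 -0.02  0.1 ] w 0.998 j [  25.    6.  -18.    0.  -66. -109.]
[(0.67, [167.6, 289.2, 133.8, 42.7])]
```

View pics/w3.png

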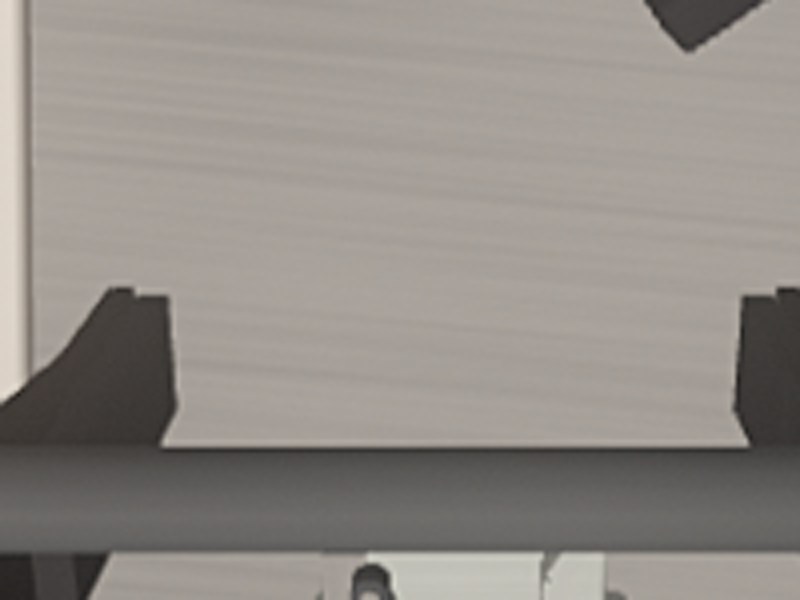

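Request:
{"op": "apply_moves", "data": {"steps": [[[1,-45,0,-10,0,0,0],[1,-50,0,-10,0,0,0],[1,-50,0,-10,0,0,0],[1,-45,0,0,0,0,0],[1,0,0,0,0,0,0],[1,0,0,0,0,0,0]]]}}

```text
time_s: 5.42
tcp_pos: [0.66, 0.0627, 0.2695]
ee_rot: [[-0.995, -0.1, -0.001], [-0.1, 0.995, -0.0], [0.001, -0.0, -1.0]]
wrist_force: [-0.8, -0.3, 1.0]
gripper_width: 0.997
```

```bash
python3 - <<'E'
from h import *
s=st();c=capture('wrist');pickle.dump(c,open('w3.pkl','wb'))
for t in ["slicer","latch"]:
  m=masks_of(c,t)
  print([(round(q['confidence'],2),q['box']) for q in m])
im=c['color'][120:270,150:350,::-1]
cv2.imwrite('pics/w3b.png',cv2.resize(im,(800,600),interpolation=cv2.INTER_CUBIC))
E
```

```text
t 5.42 tcp [0.66   0.0627 0.2695] xaxis yaw -174.29 z [-0.001 -0.    -1.   ] F [-0.84 -0.28  0.99] w 0.997 j [  19.   24.   11.   -0.  -77. -104.]
[(0.91, [160.5, 140.3, 328.2, 122.6]), (0.69, [488.4, 1.1, 22.6, 18.4])]
[(0.91, [225.1, 156.5, 18.9, 39.0]), (0.34, [484.4, 0.0, 27.2, 20.4])]
```

View pics/w3b.png

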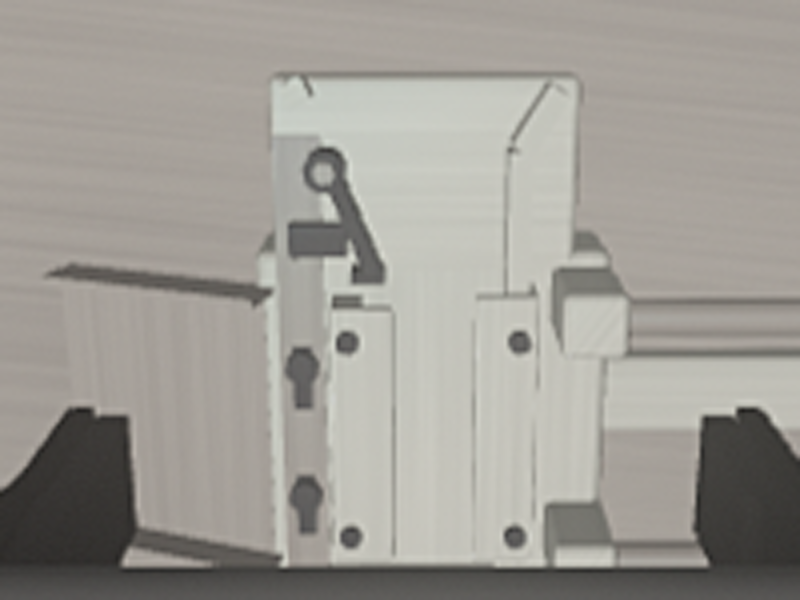

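```bash
python3 - <<'E'
from h import *
from scipy.optimize import least_squares
c=pickle.load(open('w3.pkl','rb'))
cr=lambda u:np.array(u,float)/4+[150,120]
pts=[((-50,-14,68),(392,308),1,1),((-50,14,68),(476,298),1,1),((30,-14,68),(394,500),1,0),((30,14,68),(474,500),1,0),((-98,24.5,50),(510,150),1,.5),((-118,40,56),(555,80),.5,.5),((-118,-40,56),(301,78),.5,.5)]
L=np.array([p[0] for p in pts])/1000;uv=np.array([cr(p[1]) for p in pts]);w=np.array([p[2:] for p in pts],float)
W=lambda p:L@Rz(p[2]).T+[p[0],p[1],0]
s=least_squares(lambda p:((proj(c,W(p))-uv)*w).ravel(),[.74,.07,.1],loss='soft_l1')
p=s.x;print(p[:2],np.degrees(p[2]));print(np.round(4*(proj(c,W(p))-uv),1).tolist())
P=lambda l:Rz(p[2])@(np.array(l)/1000)+[p[0],p[1],0]
print('check +-20mm')
for l in [(0,0,50),(-118,0,50),(-96,-34,62),(48,14,68),(48,-14,68),(-118,48,50),(-118,-48,50)]: print(l,np.round(P(l),4),np.round((proj(c,P(l))[0]-[150,120])*4))
pickle.dump(p,open('sl.pkl','wb'))
# grasp plan
s=st();plan(s,[.4163,-.3363,.20],180-4.4)
E
```

```text
[0.74666368 0.07958671] 6.042832579410983
[[0.1, -8.5], [0.3, 1.1], [0.5, 15.6], [-0.1, 15.3], [-3.7, -3.8], [1.4, 8.4], [9.6, 11.7]]
check +-20mm
(0, 0, 50) [0.7467 0.0796 0.05  ] [433. 416.]
(-118, 0, 50) [0.6293 0.0672 0.05  ] [433.  87.]
(-96, -34, 62) [0.6548 0.0357 0.062 ] [330. 160.]
(48, 14, 68) [0.7929 0.0986 0.068 ] [473. 561.]
(48, -14, 68) [0.7959 0.0707 0.068 ] [395. 561.]
(-118, 48, 50) [0.6243 0.1149 0.05  ] [579.  86.]
(-118, -48, 50) [0.6344 0.0194 0.05  ] [288.  87.]
t 5.58 tcp [0.6595 0.0626 0.271 ] xaxis yaw -174.27 z [ 0.001  0.    -1.   ] F [-1.04 -0.59 -0.3 ] w 0.996 j [  19.   24.   11.    0.  -77. -104.]
shift mm [ 281.9 -372.7   70.7] rotvec [0.0002 0.0009 0.1769]
```

Request:
{"op": "apply_moves", "data": {"steps": [[[1,5,-10,0,0,0,0.089],[1,15,-30,0,0,0,0.088],[1,27,-53,0,0,0,0],[1,27,-53,0,0,0,0],[1,27,-53,10,0,0,0],[1,27,-53,15,0,0,0],[1,27,-53,15,0,0,0],[1,27,-53,15,0,0,0],[1,30,-58,15,0,0,0],[1,0,0,0,0,0,0],[1,0,0,0,0,0,0]]]}}

```text
time_s: 6.95
tcp_pos: [0.4233, -0.3342, 0.202]
ee_rot: [[-0.997, 0.078, 0.002], [0.078, 0.997, -0.001], [-0.002, -0.001, -1.0]]
wrist_force: [-0.5, 0.3, 0.1]
gripper_width: 0.999
```

```bash
python3 - <<'E'
from h import *
s=st();plan(s,[.4163,-.3363,.058],180-4.4)
c=capture('wrist');pickle.dump(c,open('w4.pkl','wb'))
cv2.imwrite('pics/w4.png',cv2.resize(c['color'][60:260,100:400,::-1],(780,520),interpolation=cv2.INTER_CUBIC))
E
```

```text
t 6.95 tcp [ 0.4233 -0.3342  0.202 ] xaxis yaw 175.55 z [ 0.002 -0.001 -1.   ] F [-0.47  0.33  0.09] w 0.999 j [-21.  14. -13.   0. -62. -73.]
shift mm [  7.   -2.6 144. ] rotvec [-0.0006  0.0017 -0.0008]
```

View pics/w4.png

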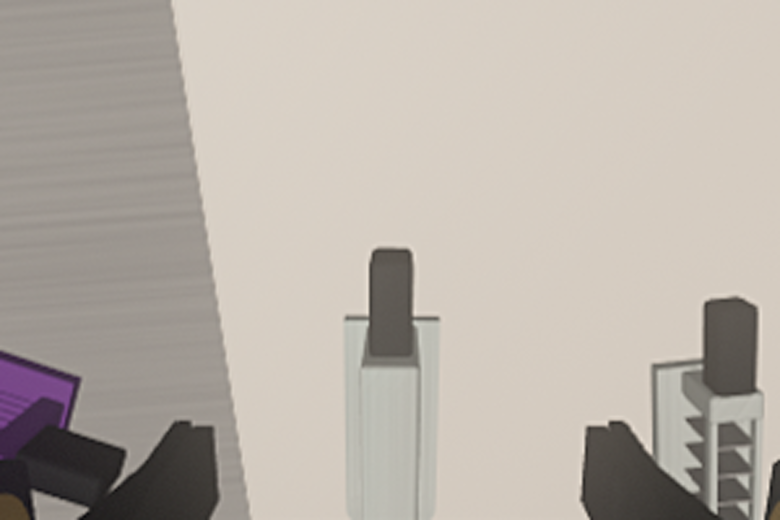

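```bash
python3 - <<'E'
from h import *
c=pickle.load(open('w4.pkl','rb'))
uv=[np.array(u)/2.6+[100,60] for u in [(439,318),(345,318),(362,365),(420,365),(369,252),(412,252)]]
p=fit(c,[(-55,23,22),(-55,-23,22),(-54,-12,86),(-54,12,86),(-96,-9,40),(-96,9,40)],np.array(uv)/.64,[.49,-.338,0])
t=Rz(p[2])@[-.078,0,0]+[p[0],p[1],.058];print(t);plan(sense(),t,180+np.degrees(p[2]))
E
```

```text
fit [ 0.4941 -0.3413] yaw -3.88
[[0.9, 1.0], [-0.7, 1.5], [-1.0, 0.9], [0.6, 0.6], [0.6, -6.6], [-0.5, -6.8]]
[ 0.41627547 -0.33602033  0.058     ]
shift mm [  7.7  -2.8 144.1] rotvec [-0.0006  0.0019 -0.0086]
```

Request:
{"op": "apply_moves", "data": {"steps": [[[1,7,-3,30,0,0,0],[1,0,0,40,0,0,0],[1,0,0,40,0,0,0],[1,0,0,24,0,0,0],[1,0,0,10,0,0,0],[1,0,0,0,0,0,0],[0,0,0,0,0,0,0],[0,0,0,0,0,0,0],[0,0,0,0,0,0,0],[0,0,0,0,0,0,0],[0,0,0,0,0,0,0],[0,0,0,0,0,0,0]]]}}

```text
time_s: 8.5
tcp_pos: [0.4162, -0.3367, 0.057]
ee_rot: [[-0.997, 0.077, -0.0], [0.077, 0.997, -0.0], [0.0, -0.0, -1.0]]
wrist_force: [0.0, 0.5, -0.1]
gripper_width: 0.403
```

```bash
python3 - <<'E'
from h import *
st()
E
```

```text
t 8.5 tcp [ 0.4162 -0.3367  0.057 ] xaxis yaw 175.57 z [-0. -0. -1.] F [ 0.05  0.52 -0.1 ] w 0.403 j [-22.  24. -24.   0. -42. -73.]
```

Fingers are still closing (0.40); the tab should stop them near 0.21.

Request:
{"op": "apply_moves", "data": {"steps": [[[0,0,0,0,0,0,0],[0,0,0,0,0,0,0],[0,0,0,0,0,0,0],[0,0,0,0,0,0,0],[0,0,0,0,0,0,0],[0,0,0,0,0,0,0]]]}}

```text
time_s: 9.25
tcp_pos: [0.4162, -0.3367, 0.057]
ee_rot: [[-0.997, 0.077, 0.0], [0.077, 0.997, -0.0], [-0.0, -0.0, -1.0]]
wrist_force: [-1.0, -0.5, -0.6]
gripper_width: 0.205
```

```bash
python3 - <<'E'
from h import *
s=st()
p=pickle.load(open('sl.pkl','rb'));print(p)
# pre-mouth: cart centre at x=-118-55-30 => tab at -281
for l in [(-278,0),(-78,0)]:
    t=Rz(p[2])@(np.array([*l,0])/1000)+[p[0],p[1],.16];print(t);plan(s,t,180+np.degrees(p[2]))
E
```

```text
t 9.25 tcp [ 0.4162 -0.3367  0.057 ] xaxis yaw 175.57 z [ 0. -0. -1.] F [-0.96 -0.52 -0.59] w 0.205 j [-22.  24. -24.   0. -42. -73.]
[0.74666368 0.07958671 0.10546732]
[0.47020839 0.05032112 0.16      ]
shift mm [ -23.9  390.  -103. ] rotvec [-0.      0.     -0.1827]
[0.66909709 0.0713755  0.16      ]
shift mm [-220.6  426.4 -103. ] rotvec [-0.      0.     -0.1827]
```

Request:
{"op": "apply_moves", "data": {"steps": [[[0,0,0,-10,0,0,0],[0,0,0,-20,0,0,0],[0,0,0,-25,0,0,0],[0,0,0,-25,0,0,-0.061],[0,0,0,-20,0,0,-0.061],[0,0,20,0,0,0,-0.061],[0,-12,40,0,0,0,0],[0,-12,40,0,0,0,0],[0,-12,40,0,0,0,0],[0,-12,40,0,0,0,0],[0,-12,40,0,0,0,0],[0,-12,40,0,0,0,0]]]}}

```text
time_s: 10.75
tcp_pos: [0.4598, -0.0684, 0.1561]
ee_rot: [[-0.994, -0.107, -0.003], [-0.107, 0.994, 0.0], [0.003, 0.001, -1.0]]
wrist_force: [0.7, -0.2, -2.6]
gripper_width: 0.204
```

Request:
{"op": "apply_moves", "data": {"steps": [[[0,-12,40,0,0,0,0],[0,-12,40,0,0,0,0],[0,-10,20,0,0,0,0],[0,-8,15,0,0,0,0],[0,0,0,0,0,0,0],[0,0,0,0,0,0,0]]]}}

```text
time_s: 11.5
tcp_pos: [0.4906, 0.0476, 0.1567]
ee_rot: [[-0.995, -0.105, -0.001], [-0.105, 0.995, -0.0], [0.001, -0.0, -1.0]]
wrist_force: [0.3, -0.7, -2.6]
gripper_width: 0.201
```

```bash
python3 - <<'E'
from h import *
s=st()
p=pickle.load(open('sl.pkl','rb'))
for z in (.16,.097):
    t=Rz(p[2])@(np.array([-258,0,0])/1000)+[p[0],p[1],z];plan(s,t,180+np.degrees(p[2]))
c=capture('scene');pickle.dump(c,open('s5.pkl','wb'));w=capture('wrist');pickle.dump(w,open('w5.pkl','wb'))
a=cv2.resize(c['color'][120:260,170:370,::-1],(800,560),interpolation=cv2.INTER_CUBIC)
cv2.imwrite('pics/s5.png',a)
E
```

```text
t 11.5 tcp [0.4906 0.0476 0.1567] xaxis yaw -174.0 z [-0.001 -0.    -1.   ] F [ 0.29 -0.73 -2.6 ] w 0.201 j [  24.   13.  -23.   -0.  -55. -108.]
shift mm [ 0.   4.8 -3.3] rotvec [-0.0003 -0.0015 -0.0007]
shift mm [-0.1  4.8 59.7] rotvec [-0.0003 -0.0015 -0.0007]
```

View pics/s5.png

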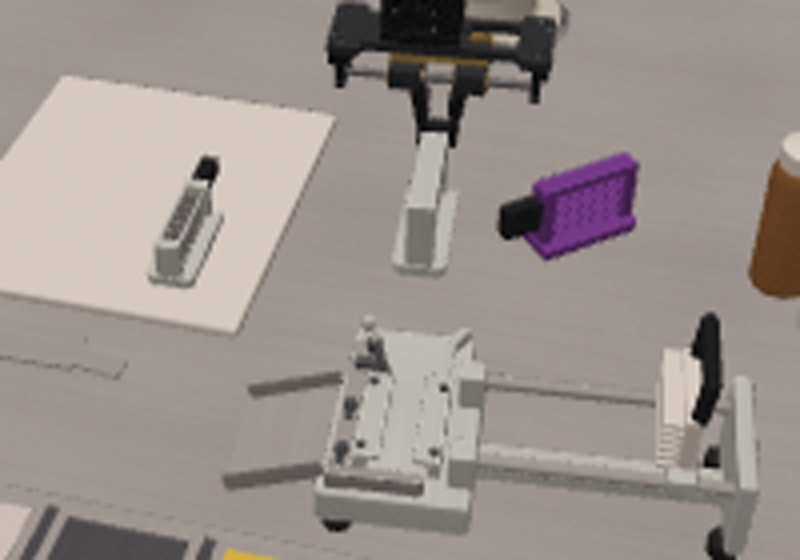

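```bash
python3 - <<'E'
from h import *
c=pickle.load(open('s5.pkl','rb'))
a=np.radians(6.0);t=np.array([.4906,.0476,0])
for pitch in (0,2,4):
    b=np.radians(pitch)
    L=np.array([(54,12,74),(54,-12,74),(-54,12,74),(-54,-12,74),(54,12,10),(54,-12,10),(40,23,0),(40,-23,0)])/1000-[-.078,0,.045]
    Ry=np.array([[np.cos(b),0,np.sin(b)],[0,1,0],[-np.sin(b),0,np.cos(b)]])
    P=(L@Ry.T)@Rz(a).T+t+[0,0,.1567]
    print(pitch,np.round((proj(c,P)-[170,120])*4).tolist())
E
```

```text
0 [[435.0, 205.0], [406.0, 203.0], [448.0, 130.0], [421.0, 128.0], [432.0, 265.0], [404.0, 263.0], [446.0, 265.0], [393.0, 260.0]]
2 [[435.0, 211.0], [406.0, 208.0], [448.0, 132.0], [420.0, 129.0], [432.0, 268.0], [404.0, 266.0], [446.0, 267.0], [393.0, 262.0]]
4 [[434.0, 216.0], [405.0, 213.0], [448.0, 133.0], [420.0, 131.0], [432.0, 271.0], [404.0, 269.0], [446.0, 270.0], [393.0, 265.0]]
```

Request:
{"op": "apply_moves", "data": {"steps": [[[0,0,5,15,0,0,0],[0,0,0,20,0,0,0],[0,0,0,15,0,0,0],[0,-8,0,0,0,0,0],[0,-10,0,0,0,0,0],[0,-10,0,0,0,0,0],[0,0,0,3,0,0,0],[0,0,0,3,0,0,0],[0,0,0,0,0,0,0],[0,0,0,0,0,0,0]]]}}

```text
time_s: 12.85
tcp_pos: [0.5183, 0.0563, 0.1011]
ee_rot: [[-0.994, -0.106, -0.0], [-0.106, 0.994, -0.0], [0.0, -0.0, -1.0]]
wrist_force: [0.0, 0.4, -2.2]
gripper_width: 0.201
```

```bash
python3 - <<'E'
from h import *
s=st()
p=pickle.load(open('sl.pkl','rb'))
t=Rz(p[2])@(np.array([-230,0,0])/1000)+[p[0],p[1],.0955];plan(s,t,180+np.degrees(p[2]))
E
```

```text
t 12.85 tcp [0.5183 0.0563 0.1011] xaxis yaw -173.93 z [-0. -0. -1.] F [ 0.02  0.39 -2.19] w 0.201 j [  24.   19.  -23.    0.  -48. -108.]
shift mm [ 0.5 -0.9  5.6] rotvec [-0.0001 -0.0001  0.0005]
```

Request:
{"op": "apply_moves", "data": {"steps": [[[0,0,-1,1,0,0,0],[0,0,0,1,0,0,0],[0,0,0,1,0,0,0],[0,0,0,0.7,0,0,0],[0,0,0,0,0,0,0]]]}}

```text
time_s: 13.48
tcp_pos: [0.5186, 0.0553, 0.0974]
ee_rot: [[-0.994, -0.106, -0.0], [-0.106, 0.994, -0.0], [0.0, -0.0, -1.0]]
wrist_force: [-0.1, -0.6, -2.5]
gripper_width: 0.203
```

Request:
{"op": "apply_moves", "data": {"steps": [[[0,0,0,0.7,0,0,0],[0,0,0,0.7,0,0,0],[0,0,0,0,0,0,0]]]}}

```text
time_s: 13.85
tcp_pos: [0.5186, 0.0553, 0.0961]
ee_rot: [[-0.994, -0.106, 0.0], [-0.106, 0.994, -0.0], [-0.0, -0.0, -1.0]]
wrist_force: [-2.1, -0.5, 0.1]
gripper_width: 0.204
```

```bash
python3 - <<'E'
from h import *
s=st();print(np.round(s['moment'],2))
c=capture('scene');pickle.dump(c,open('s6.pkl','wb'))
a=cv2.resize(c['color'][140:240,210:320,::-1],(660,600),interpolation=cv2.INTER_CUBIC)
cv2.imwrite('pics/s6.png',a)
E
```

```text
t 13.85 tcp [0.5186 0.0553 0.0961] xaxis yaw -173.94 z [ 0. -0. -1.] F [-2.11 -0.55  0.07] w 0.204 j [  24.   19.  -24.    0.  -47. -108.]
[-0.11  0.42  0.03]
```

View pics/s6.png

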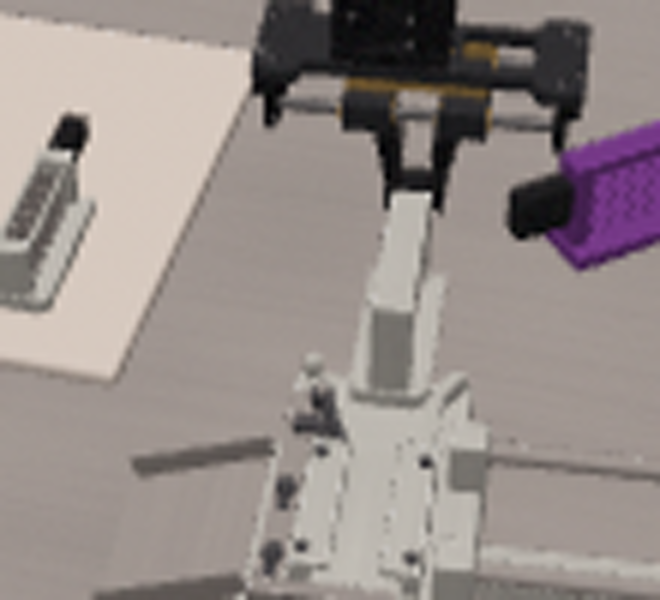

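Request:
{"op": "apply_moves", "data": {"steps": [[[0,-2,0,0,0,0,0],[0,-2,0,0,0,0,0],[0,-2,0,0,0,0,0],[0,-2,0,0,0,0,0],[0,-2,0,0,0,0,0],[0,-2,0,0,0,0,0]]]}}

```text
time_s: 14.65
tcp_pos: [0.5307, 0.0566, 0.096]
ee_rot: [[-0.994, -0.106, -0.0], [-0.106, 0.994, 0.0], [0.0, 0.0, -1.0]]
wrist_force: [-2.5, 0.3, -1.4]
gripper_width: 0.204
```

Request:
{"op": "apply_moves", "data": {"steps": [[[0,-2,0,0,0,0,0],[0,-2,0,0,0,0,0],[0,-2,0,0,0,0,0],[0,-2,0,0,0,0,0],[0,-2,0,0,0,0,0],[0,-2,0,0,0,0,0]]]}}

```text
time_s: 15.4
tcp_pos: [0.5426, 0.0578, 0.096]
ee_rot: [[-0.994, -0.106, -0.0], [-0.106, 0.994, -0.0], [0.0, -0.0, -1.0]]
wrist_force: [-1.9, -0.7, -0.9]
gripper_width: 0.202
```

```bash
cat >> h.py <<'E'
def sl(s):
    p=pickle.load(open('sl.pkl','rb'));R=Rz(p[2]).T
    print('tab in slicer mm',np.round(1000*(R@(np.array(s['tcp_pos'])-[p[0],p[1],0])),1),'F slicer axes',np.round(R@s['wrist_force'],2),'M',np.round(R@s['moment'],2))
E
python3 - <<'E'
from h import *
s=st();sl(s)
E
```

```text
t 15.4 tcp [0.5426 0.0578 0.096 ] xaxis yaw -173.94 z [-0. -0. -1.] F [-1.88 -0.74 -0.88] w 0.202 j [  23.   21.  -20.    0.  -48. -107.]
tab in slicer mm [-2.052e+02 -2.000e-01  9.600e+01] F slicer axes [-1.95 -0.54 -0.88] M [0.05 0.48 0.05]
```

Request:
{"op": "apply_moves", "data": {"steps": [[[0,-2,0,0,0,0,0],[0,-2,0,0,0,0,0],[0,-2,0,0,0,0,0],[0,-2,0,0,0,0,0]]]}}

```text
time_s: 15.9
tcp_pos: [0.5506, 0.0587, 0.0959]
ee_rot: [[-0.994, -0.106, -0.0], [-0.106, 0.994, -0.0], [0.0, 0.0, -1.0]]
wrist_force: [-1.9, -0.6, 1.1]
gripper_width: 0.202
```

Request:
{"op": "apply_moves", "data": {"steps": [[[0,-1.5,0,0,0,0,0],[0,-1.5,0,0,0,0,0],[0,-1.5,0,0,0,0,0],[0,-1.5,0,0,0,0,0]]]}}

```text
time_s: 16.4
tcp_pos: [0.5542, 0.0589, 0.0956]
ee_rot: [[-0.994, -0.105, -0.005], [-0.105, 0.994, -0.001], [0.005, -0.0, -1.0]]
wrist_force: [-9.5, 0.7, 3.9]
gripper_width: 0.201
```

```bash
python3 - <<'E'
from h import *
s=st();sl(s)
E
```

```text
t 16.4 tcp [0.5542 0.0589 0.0956] xaxis yaw -173.96 z [-0.005 -0.001 -1.   ] F [-9.49  0.72  3.92] w 0.201 j [  23.   23.  -18.   -0.  -49. -107.]
tab in slicer mm [-193.5   -0.3   95.6] F slicer axes [-9.37  1.71  3.92] M [0.5  2.21 0.17]
```

Request:
{"op": "apply_moves", "data": {"steps": [[[0,-0.7,0,0,0,0,0],[0,-0.7,0,0,0,0,0]]]}}

```text
time_s: 16.65
tcp_pos: [0.5546, 0.0588, 0.0955]
ee_rot: [[-0.994, -0.105, -0.007], [-0.105, 0.994, -0.001], [0.007, -0.001, -1.0]]
wrist_force: [-10.5, 1.6, 5.4]
gripper_width: 0.2
```

```bash
python3 - <<'E'
from h import *
s=st();sl(s)
c=capture('wrist');print([(round(m['confidence'],2),m['box']) for m in masks_of(c,'latch')])
d=capture('scene')
a=cv2.resize(c['color'][110:270,190:330,::-1],(400,457),interpolation=cv2.INTER_CUBIC)
b=cv2.resize(d['color'][175:240,240:300,::-1],(400,433),interpolation=cv2.INTER_CUBIC)
im=np.zeros((457,800,3),np.uint8);im[:,:400]=a;im[:433,400:]=b
cv2.imwrite('pics/w7.png',im)
E
```

```text
t 16.65 tcp [0.5546 0.0588 0.0955] xaxis yaw -173.96 z [-0.007 -0.001 -1.   ] F [-10.5    1.63   5.43] w 0.2 j [  23.   23.  -18.   -0.  -50. -107.]
tab in slicer mm [-193.2   -0.4   95.5] F slicer axes [-10.27   2.73   5.43] M [0.59 2.63 0.13]
[]
```

View pics/w7.png

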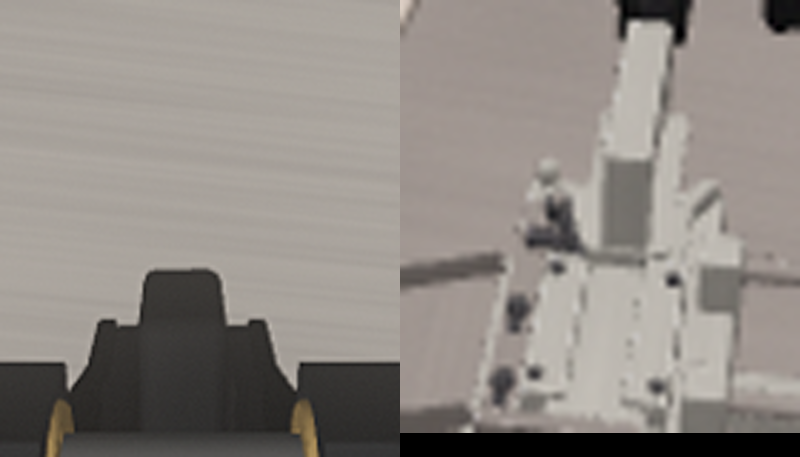

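Request:
{"op": "apply_moves", "data": {"steps": [[[0,0,0,-0.8,0,0,0],[0,-0.6,0,0,0,0,0],[0,-0.6,0,0,0,0,0]]]}}

```text
time_s: 17.18
tcp_pos: [0.5549, 0.0588, 0.096]
ee_rot: [[-0.994, -0.105, -0.009], [-0.105, 0.994, -0.002], [0.009, -0.001, -1.0]]
wrist_force: [-11.1, 0.3, 4.4]
gripper_width: 0.206
```

```bash
python3 - <<'E'
from h import *
s=st();sl(s)
E
```

```text
t 17.18 tcp [0.5549 0.0588 0.096 ] xaxis yaw -173.97 z [-0.009 -0.002 -1.   ] F [-11.05   0.29   4.45] w 0.206 j [  23.   23.  -18.   -0.  -50. -107.]
tab in slicer mm [-192.9   -0.5   96. ] F slicer axes [-10.96   1.45   4.45] M [0.76 3.1  0.19]
```

Request:
{"op": "apply_moves", "data": {"steps": [[[0,-0.6,0,-0.3,0,0,0],[0,-0.6,0,0,0,0,0],[0,0,0,0,0,0,0]]]}}

```text
time_s: 17.55
tcp_pos: [0.5552, 0.0587, 0.0961]
ee_rot: [[-0.994, -0.105, -0.011], [-0.105, 0.994, -0.002], [0.011, -0.001, -1.0]]
wrist_force: [-12.3, 1.4, 5.5]
gripper_width: 0.204
```

```bash
python3 - <<'E'
from h import *
s=st();sl(s);c=pickle.load(open('s6.pkl','rb'))
d=capture('scene');pickle.dump(d,open('s8.pkl','wb'));t=capture('top')
print([(round(m['confidence'],2),m['box']) for m in masks_of(d,'latch')],[(round(m['confidence'],2),m['box']) for m in masks_of(t,'latch')],[(round(m['confidence'],2),m['box']) for m in masks_of(d,'cartridge_center')])
E
```

```text
t 17.55 tcp [0.5552 0.0587 0.0961] xaxis yaw -173.97 z [-0.011 -0.002 -1.   ] F [-12.3    1.39   5.53] w 0.204 j [  23.   23.  -18.   -0.  -50. -106.]
tab in slicer mm [-192.6   -0.6   96.1] F slicer axes [-12.08   2.67   5.53] M [0.74 3.33 0.18]
[(0.61, [258.8, 209.7, 2.9, 1.8])] [(0.63, [233.1, 150.8, 7.0, 11.2])] [(0.84, [293.6, 159.4, 35.9, 29.2]), (0.81, [267.8, 172.7, 14.9, 39.6]), (0.43, [143.6, 149.9, 8.8, 16.0])]
```

Request:
{"op": "apply_moves", "data": {"steps": [[[0,0,0.7,-1,0,0,0],[0,0,0,-0.5,0,0,0],[0,0,0,0,0,0,0]]]}}

```text
time_s: 18.18
tcp_pos: [0.5557, 0.0592, 0.0973]
ee_rot: [[-0.994, -0.105, -0.01], [-0.105, 0.994, -0.002], [0.01, -0.001, -1.0]]
wrist_force: [-9.4, -0.7, 2.8]
gripper_width: 0.203
```

```bash
python3 - <<'E'
from h import *
s=st();sl(s)
E
```

```text
t 18.18 tcp [0.5557 0.0592 0.0973] xaxis yaw -173.98 z [-0.01  -0.002 -1.   ] F [-9.38 -0.75  2.82] w 0.203 j [  23.   23.  -18.   -0.  -50. -107.]
tab in slicer mm [-1.921e+02 -1.000e-01  9.730e+01] F slicer axes [-9.41  0.24  2.82] M [0.27 2.79 0.1 ]
```

Request:
{"op": "apply_moves", "data": {"steps": [[[0,0,0,0,0,-0.012,0],[0,-0.6,0,0,0,0,0],[0,-0.6,0,0,0,0,0],[0,0,0,0,0,0,0]]]}}

```text
time_s: 18.68
tcp_pos: [0.5558, 0.0592, 0.0968]
ee_rot: [[-0.995, -0.104, -0.001], [-0.104, 0.995, -0.002], [0.001, -0.002, -1.0]]
wrist_force: [-10.8, -0.0, 2.8]
gripper_width: 0.206
```

```bash
python3 - <<'E'
from h import *
s=st();sl(s)
E
```

```text
t 18.68 tcp [0.5558 0.0592 0.0968] xaxis yaw -174.0 z [-0.001 -0.002 -1.   ] F [-10.79  -0.     2.8 ] w 0.206 j [  23.   23.  -18.    0.  -49. -107.]
tab in slicer mm [-191.9   -0.2   96.8] F slicer axes [-10.73   1.13   2.8 ] M [0.48 3.29 0.15]
```

Request:
{"op": "apply_moves", "data": {"steps": [[[0,-0.6,0,0,0,0,0],[0,-0.6,0,0,0,0,0],[0,0,0,0,0,0,0]]]}}

```text
time_s: 19.05
tcp_pos: [0.557, 0.0593, 0.0968]
ee_rot: [[-0.995, -0.104, -0.001], [-0.104, 0.995, -0.002], [0.001, -0.002, -1.0]]
wrist_force: [-11.5, 0.2, 2.6]
gripper_width: 0.203
```

Request:
{"op": "apply_moves", "data": {"steps": [[[0,-0.6,0,0,0,-0.003,0],[0,0,0,0,0,0,0]]]}}

```text
time_s: 19.3
tcp_pos: [0.5576, 0.0594, 0.0967]
ee_rot: [[-0.995, -0.104, 0.002], [-0.104, 0.995, -0.001], [-0.002, -0.002, -1.0]]
wrist_force: [-9.9, -0.2, 2.0]
gripper_width: 0.2
```

```bash
python3 - <<'E'
from h import *
s=st();sl(s)
E
```

```text
t 19.3 tcp [0.5576 0.0594 0.0967] xaxis yaw -174.0 z [ 0.002 -0.001 -1.   ] F [-9.89 -0.24  2.04] w 0.2 j [  23.   23.  -18.    0.  -49. -107.]
tab in slicer mm [-190.1   -0.2   96.7] F slicer axes [-9.86  0.8   2.04] M [0.5  3.24 0.07]
```

Request:
{"op": "apply_moves", "data": {"steps": [[[0,-0.7,0,0,0,0,0],[0,-0.7,0,0,0,0,0],[0,-0.7,0,0,0,0,0],[0,-0.7,0,0,0,0,0]]]}}

```text
time_s: 19.8
tcp_pos: [0.5603, 0.0596, 0.0967]
ee_rot: [[-0.995, -0.104, 0.002], [-0.104, 0.995, -0.001], [-0.002, -0.002, -1.0]]
wrist_force: [-10.9, -0.0, 1.6]
gripper_width: 0.204
```

Request:
{"op": "apply_moves", "data": {"steps": [[[0,-0.8,0,0,0,0,0],[0,-0.8,0,0,0,0,0],[0,-0.8,0,0,0,0,0],[0,-0.8,0,0,0,0,0]]]}}

```text
time_s: 20.3
tcp_pos: [0.5633, 0.06, 0.0967]
ee_rot: [[-0.995, -0.104, 0.002], [-0.104, 0.995, -0.001], [-0.002, -0.002, -1.0]]
wrist_force: [-10.3, -0.5, 1.4]
gripper_width: 0.206
```

```bash
python3 - <<'E'
from h import *
s=st();sl(s)
E
```

```text
t 20.3 tcp [0.5633 0.06   0.0967] xaxis yaw -174.01 z [ 0.002 -0.001 -1.   ] F [-10.32  -0.5    1.43] w 0.206 j [  23.   23.  -17.    0.  -49. -107.]
tab in slicer mm [-184.4   -0.2   96.7] F slicer axes [-10.31   0.59   1.43] M [0.46 3.43 0.12]
```

Request:
{"op": "apply_moves", "data": {"steps": [[[0,-1,0,0,0,0,0],[0,-1,0,0,0,0,0],[0,-1,0,0,0,0,0],[0,-1,0,0,0,0,0]]]}}

```text
time_s: 20.8
tcp_pos: [0.5674, 0.0604, 0.0968]
ee_rot: [[-0.995, -0.104, 0.002], [-0.104, 0.995, -0.001], [-0.002, -0.002, -1.0]]
wrist_force: [-10.3, -0.4, 2.3]
gripper_width: 0.205
```

Request:
{"op": "apply_moves", "data": {"steps": [[[0,-1,0,0,0,0,0],[0,-1,0,0,0,0,0],[0,-1,0,0,0,0,0],[0,-1,0,0,0,0,0]]]}}

```text
time_s: 21.3
tcp_pos: [0.5722, 0.061, 0.0969]
ee_rot: [[-0.995, -0.105, 0.004], [-0.105, 0.995, -0.001], [-0.004, -0.002, -1.0]]
wrist_force: [-8.7, 0.0, 1.5]
gripper_width: 0.207
```

```bash
python3 - <<'E'
from h import *
s=st();sl(s)
E
```

```text
t 21.3 tcp [0.5722 0.061  0.0969] xaxis yaw -173.99 z [ 0.004 -0.001 -1.   ] F [-8.73  0.04  1.53] w 0.207 j [  22.   24.  -16.    0.  -50. -106.]
tab in slicer mm [-175.4   -0.2   96.9] F slicer axes [-8.68  0.96  1.53] M [0.27 2.89 0.08]
```

Request:
{"op": "apply_moves", "data": {"steps": [[[0,-1.5,0,0.3,0,0,0],[0,-1.5,0,0.3,0,0,0],[0,-1.5,0,0.3,0,0,0],[0,-1.5,0,0,0,0,0],[0,-1.5,0,0,0,0,0]]]}}

```text
time_s: 21.92
tcp_pos: [0.5796, 0.0618, 0.0963]
ee_rot: [[-0.995, -0.105, 0.004], [-0.105, 0.995, -0.001], [-0.003, -0.001, -1.0]]
wrist_force: [-9.3, -0.1, 2.6]
gripper_width: 0.203
```

Request:
{"op": "apply_moves", "data": {"steps": [[[0,-1.5,0,0,0,0,0],[0,-1.5,0,0,0,0,0],[0,-1.5,0,0,0,0,0],[0,-1.5,0,0,0,0,0],[0,-1.5,0,0,0,0,0]]]}}

```text
time_s: 22.55
tcp_pos: [0.5872, 0.0627, 0.0964]
ee_rot: [[-0.995, -0.104, 0.004], [-0.104, 0.995, -0.001], [-0.004, -0.001, -1.0]]
wrist_force: [-10.0, -0.5, 2.5]
gripper_width: 0.201
```

```bash
python3 - <<'E'
from h import *
s=st();sl(s)
E
```

```text
t 22.55 tcp [0.5872 0.0627 0.0964] xaxis yaw -174.0 z [ 0.004 -0.001 -1.   ] F [-9.96 -0.47  2.5 ] w 0.201 j [  22.   25.  -14.    0.  -51. -106.]
tab in slicer mm [-160.4   -0.    96.4] F slicer axes [-9.96  0.58  2.5 ] M [0.33 2.98 0.06]
```

Request:
{"op": "apply_moves", "data": {"steps": [[[0,-1.5,0,0,0,0,0],[0,-1.5,0,0,0,0,0],[0,-1.5,0,0,0,0,0],[0,-1.5,0,0,0,0,0],[0,-1.5,0,0,0,0,0],[0,-1.5,0,0,0,0,0],[0,-1.5,0,0,0,0,0],[0,-1.5,0,0,0,0,0]]]}}

```text
time_s: 23.55
tcp_pos: [0.5991, 0.064, 0.0965]
ee_rot: [[-0.995, -0.104, 0.004], [-0.104, 0.995, -0.001], [-0.004, -0.001, -1.0]]
wrist_force: [-8.9, -0.5, 2.2]
gripper_width: 0.201
```

Request:
{"op": "apply_moves", "data": {"steps": [[[0,-1.5,0,0,0,0,0],[0,-1.5,0,0,0,0,0],[0,-1.5,0,0,0,0,0],[0,-1.5,0,0,0,0,0],[0,-1.5,0,0,0,0,0],[0,-1.5,0,0,0,0,0],[0,-1.5,0,0,0,0,0],[0,-1.5,0,0,0,0,0]]]}}

```text
time_s: 24.55
tcp_pos: [0.611, 0.0652, 0.0966]
ee_rot: [[-0.995, -0.104, 0.003], [-0.104, 0.995, -0.001], [-0.003, -0.001, -1.0]]
wrist_force: [-9.2, 0.3, 1.7]
gripper_width: 0.203
```

```bash
python3 - <<'E'
from h import *
s=st();sl(s)
E
```

```text
t 24.55 tcp [0.611  0.0652 0.0966] xaxis yaw -174.01 z [ 0.003 -0.001 -1.   ] F [-9.18  0.25  1.72] w 0.203 j [  21.   27.  -10.    0.  -52. -105.]
tab in slicer mm [-136.4    0.    96.6] F slicer axes [-9.1   1.22  1.72] M [0.34 2.9  0.02]
```

Request:
{"op": "apply_moves", "data": {"steps": [[[0,-1.5,0,0.2,0,0,0],[0,-1.5,0,0.2,0,0,0],[0,-1.5,0,0,0,0,0],[0,-1.5,0,0,0,0,0],[0,-1.5,0,0,0,0,0],[0,-1.5,0,0,0,0,0],[0,-1.5,0,0,0,0,0],[0,-1.5,0,0,0,0,0]]]}}

```text
time_s: 25.55
tcp_pos: [0.6229, 0.0665, 0.0965]
ee_rot: [[-0.995, -0.104, 0.003], [-0.104, 0.995, -0.001], [-0.003, -0.001, -1.0]]
wrist_force: [-9.8, -0.1, 1.7]
gripper_width: 0.204
```

Request:
{"op": "apply_moves", "data": {"steps": [[[0,-1.5,0,0,0,0,0],[0,-1.5,0,0,0,0,0],[0,-1.5,0,0,0,0,0],[0,-1.5,0,0,0,0,0],[0,-1.5,0,0,0,0,0],[0,-1.5,0,0,0,0,0],[0,-1.5,0,0,0,0,0],[0,-1.5,0,0,0,0,0]]]}}

```text
time_s: 26.55
tcp_pos: [0.6348, 0.0677, 0.0966]
ee_rot: [[-0.995, -0.104, 0.003], [-0.104, 0.995, -0.001], [-0.003, -0.001, -1.0]]
wrist_force: [-9.7, -0.0, 1.7]
gripper_width: 0.205
```

```bash
python3 - <<'E'
from h import *
s=st();sl(s)
E
```

```text
t 26.55 tcp [0.6348 0.0677 0.0966] xaxis yaw -174.01 z [ 0.003 -0.001 -1.   ] F [-9.68 -0.01  1.71] w 0.205 j [  21.   29.   -7.    0.  -54. -105.]
tab in slicer mm [-1.125e+02 -1.000e-01  9.660e+01] F slicer axes [-9.63  1.01  1.71] M [ 0.21  3.   -0.02]
```

Request:
{"op": "apply_moves", "data": {"steps": [[[0,-1.5,0,0,0,0,0],[0,-1.5,0,0,0,0,0],[0,-1.5,0,0,0,0,0],[0,-1.5,0,0,0,0,0],[0,-1.5,0,0,0,0,0],[0,-1.5,0,0,0,0,0],[0,-1.5,0,0,0,0,0],[0,-1,0,0,0,0,0]]]}}

```text
time_s: 27.55
tcp_pos: [0.6462, 0.0688, 0.0967]
ee_rot: [[-0.995, -0.104, 0.003], [-0.104, 0.995, -0.001], [-0.003, -0.001, -1.0]]
wrist_force: [-10.3, -1.3, 1.6]
gripper_width: 0.202
```

Request:
{"op": "apply_moves", "data": {"steps": [[[0,-1,0,0,0,0,0],[0,-1,0,0,0,0,0],[0,-1,0,0,0,0,0],[0,-1,0,0,0,0,0],[0,-1,0,0,0,0,0],[0,-1,0,0,0,0,0],[0,-1,0,0,0,0,0],[0,-1,0,0,0,0,0]]]}}

```text
time_s: 28.55
tcp_pos: [0.6541, 0.0697, 0.0968]
ee_rot: [[-0.995, -0.104, 0.003], [-0.104, 0.995, -0.001], [-0.003, -0.001, -1.0]]
wrist_force: [-10.5, -0.2, 1.7]
gripper_width: 0.203
```

```bash
python3 - <<'E'
from h import *
s=st();sl(s)
E
```

```text
t 28.55 tcp [0.6541 0.0697 0.0968] xaxis yaw -174.01 z [ 0.003 -0.001 -1.   ] F [-10.5   -0.24   1.71] w 0.203 j [  20.   31.   -4.    0.  -55. -104.]
tab in slicer mm [-93.1  -0.1  96.8] F slicer axes [-10.47   0.86   1.71] M [ 0.12  3.05 -0.04]
```

Sliding steadily at about 10 N. From here on I use 0.7 mm rows in short calls, watching for the click and the stop.

Request:
{"op": "apply_moves", "data": {"steps": [[[0,-0.7,0,0,0,0,0],[0,-0.7,0,0,0,0,0],[0,-0.7,0,0,0,0,0],[0,-0.7,0,0,0,0,0],[0,-0.7,0,0,0,0,0],[0,-0.7,0,0,0,0,0]]]}}

```text
time_s: 29.3
tcp_pos: [0.6582, 0.0701, 0.0968]
ee_rot: [[-0.995, -0.104, 0.003], [-0.104, 0.995, -0.001], [-0.002, -0.001, -1.0]]
wrist_force: [-10.2, -0.9, 2.4]
gripper_width: 0.202
```

Request:
{"op": "apply_moves", "data": {"steps": [[[0,-0.7,0,0,0,0,0],[0,-0.7,0,0,0,0,0],[0,-0.7,0,0,0,0,0],[0,-0.7,0,0,0,0,0]]]}}

```text
time_s: 29.8
tcp_pos: [0.661, 0.0704, 0.0968]
ee_rot: [[-0.995, -0.104, 0.003], [-0.104, 0.995, -0.001], [-0.002, -0.001, -1.0]]
wrist_force: [-9.8, -0.4, 0.2]
gripper_width: 0.203
```

```bash
python3 - <<'E'
from h import *
s=st();sl(s)
E
```

```text
t 29.8 tcp [0.661  0.0704 0.0968] xaxis yaw -174.01 z [ 0.003 -0.001 -1.   ] F [-9.8  -0.43  0.21] w 0.203 j [  20.   31.   -3.    0.  -56. -104.]
tab in slicer mm [-86.1  -0.1  96.8] F slicer axes [-9.79  0.6   0.21] M [ 0.12  3.03 -0.  ]
```

Request:
{"op": "apply_moves", "data": {"steps": [[[0,-0.7,0,0,0,0,0],[0,-0.7,0,0,0,0,0],[0,-0.7,0,0,0,0,0],[0,-0.7,0,0,0,0,0]]]}}

```text
time_s: 30.3
tcp_pos: [0.6638, 0.0707, 0.0969]
ee_rot: [[-0.995, -0.104, 0.002], [-0.104, 0.995, -0.001], [-0.002, -0.001, -1.0]]
wrist_force: [-10.1, -0.9, 1.6]
gripper_width: 0.202
```

Request:
{"op": "apply_moves", "data": {"steps": [[[0,-0.7,0,0,0,0,0],[0,-0.7,0,0,0,0,0],[0,-0.7,0,0,0,0,0]]]}}

```text
time_s: 30.68
tcp_pos: [0.6659, 0.0709, 0.0969]
ee_rot: [[-0.995, -0.104, 0.002], [-0.104, 0.995, -0.001], [-0.002, -0.001, -1.0]]
wrist_force: [-9.7, -1.4, 2.2]
gripper_width: 0.2
```

```bash
python3 - <<'E'
from h import *
s=st();sl(s)
E
```

```text
t 30.68 tcp [0.6659 0.0709 0.0969] xaxis yaw -174.01 z [ 0.002 -0.001 -1.   ] F [-9.74 -1.43  2.23] w 0.2 j [  20.   32.   -2.    0.  -56. -104.]
tab in slicer mm [-81.3  -0.1  96.9] F slicer axes [-9.84 -0.4   2.23] M [ 0.06  3.1  -0.01]
```

Request:
{"op": "apply_moves", "data": {"steps": [[[0,-0.7,0,0,0,0,0],[0,-0.7,0,0,0,0,0],[0,-0.7,0,0,0,0,0]]]}}

```text
time_s: 31.05
tcp_pos: [0.668, 0.0711, 0.0969]
ee_rot: [[-0.995, -0.104, 0.002], [-0.104, 0.995, -0.001], [-0.002, -0.001, -1.0]]
wrist_force: [-9.4, 0.2, 1.2]
gripper_width: 0.205
```

Request:
{"op": "apply_moves", "data": {"steps": [[[0,-0.7,0,0,0,0,0],[0,-0.7,0,0,0,0,0],[0,-0.7,0,0,0,0,0]]]}}

```text
time_s: 31.42
tcp_pos: [0.6703, 0.0714, 0.097]
ee_rot: [[-0.995, -0.104, 0.003], [-0.104, 0.995, -0.001], [-0.003, -0.001, -1.0]]
wrist_force: [-9.5, -0.4, 1.1]
gripper_width: 0.205
```

```bash
python3 - <<'E'
from h import *
s=st();sl(s)
E
```

```text
t 31.43 tcp [0.6703 0.0714 0.097 ] xaxis yaw -174.01 z [ 0.003 -0.001 -1.   ] F [-9.45 -0.4   1.06] w 0.205 j [  20.   32.   -1.    0.  -57. -104.]
tab in slicer mm [-76.8  -0.1  97. ] F slicer axes [-9.44  0.6   1.06] M [-0.04  2.85 -0.06]
```

Request:
{"op": "apply_moves", "data": {"steps": [[[0,-0.6,0,0,0,0,0],[0,-0.6,0,0,0,0,0],[0,-0.6,0,0,0,0,0]]]}}

```text
time_s: 31.8
tcp_pos: [0.6724, 0.0716, 0.097]
ee_rot: [[-0.995, -0.104, 0.004], [-0.104, 0.995, -0.001], [-0.003, -0.001, -1.0]]
wrist_force: [-8.7, -0.6, 1.0]
gripper_width: 0.203
```

Request:
{"op": "apply_moves", "data": {"steps": [[[0,-0.6,0,0,0,0,0],[0,-0.6,0,0,0,0,0]]]}}

```text
time_s: 32.05
tcp_pos: [0.6738, 0.0718, 0.097]
ee_rot: [[-0.995, -0.105, 0.004], [-0.105, 0.995, -0.001], [-0.004, -0.001, -1.0]]
wrist_force: [-8.5, -1.0, 0.4]
gripper_width: 0.204
```

```bash
python3 - <<'E'
from h import *
s=st();sl(s)
E
```

```text
t 32.05 tcp [0.6738 0.0718 0.097 ] xaxis yaw -174.0 z [ 0.004 -0.001 -1.   ] F [-8.53 -1.    0.36] w 0.204 j [  20.   33.   -1.    0.  -57. -104.]
tab in slicer mm [-73.2  -0.1  97. ] F slicer axes [-8.59 -0.1   0.36] M [-0.04  2.68 -0.02]
```

Request:
{"op": "apply_moves", "data": {"steps": [[[0,-0.5,0,0,0,0,0],[0,-0.5,0,0,0,0,0]]]}}

```text
time_s: 32.3
tcp_pos: [0.6738, 0.0717, 0.0969]
ee_rot: [[-0.995, -0.104, 0.002], [-0.104, 0.995, -0.001], [-0.001, -0.002, -1.0]]
wrist_force: [-11.0, 0.0, 1.1]
gripper_width: 0.2
```

Request:
{"op": "apply_moves", "data": {"steps": [[[0,-0.5,0,0,0,0,0],[0,-0.5,0,0,0,0,0]]]}}

```text
time_s: 32.55
tcp_pos: [0.6738, 0.0716, 0.0968]
ee_rot: [[-0.995, -0.104, -0.001], [-0.104, 0.995, -0.002], [0.001, -0.002, -1.0]]
wrist_force: [-13.7, -0.8, 2.2]
gripper_width: 0.204
```

```bash
python3 - <<'E'
from h import *
s=st();sl(s)
E
```

```text
t 32.55 tcp [0.6738 0.0716 0.0968] xaxis yaw -174.01 z [-0.001 -0.002 -1.   ] F [-13.67  -0.77   2.19] w 0.204 j [  20.   33.   -0.    0.  -57. -104.]
tab in slicer mm [-73.3  -0.3  96.8] F slicer axes [-13.68   0.68   2.19] M [0.12 3.98 0.01]
```

Request:
{"op": "apply_moves", "data": {"steps": [[[0,1,0,0,0,0,0],[0,1,0,0,0,0,0],[0,1,0,0,0,0,0],[0,1,0,0,0,0,0],[0,0,0,0,0,0,0]]]}}

```text
time_s: 33.17
tcp_pos: [0.6741, 0.0719, 0.0975]
ee_rot: [[-0.994, -0.105, 0.009], [-0.105, 0.994, 0.0], [-0.009, -0.001, -1.0]]
wrist_force: [-5.6, -2.0, -2.3]
gripper_width: 0.204
```

```bash
python3 - <<'E'
from h import *
s=st();sl(s)
d=capture('scene');t=capture('top')
a=cv2.resize(d['color'][170:240,235:305,::-1],(400,400),interpolation=cv2.INTER_CUBIC)
b=cv2.resize(t['color'][105:175,200:270,::-1],(400,400),interpolation=cv2.INTER_CUBIC)
cv2.imwrite('pics/s9.png',np.hstack([a,b]))
E
```

```text
t 33.17 tcp [0.6741 0.0719 0.0975] xaxis yaw -173.98 z [ 0.009  0.    -1.   ] F [-5.57 -2.03 -2.32] w 0.204 j [  20.   32.   -1.    0.  -56. -104.]
tab in slicer mm [-73.   -0.   97.5] F slicer axes [-5.76 -1.43 -2.32] M [-0.47  2.   -0.07]
```

View pics/s9.png

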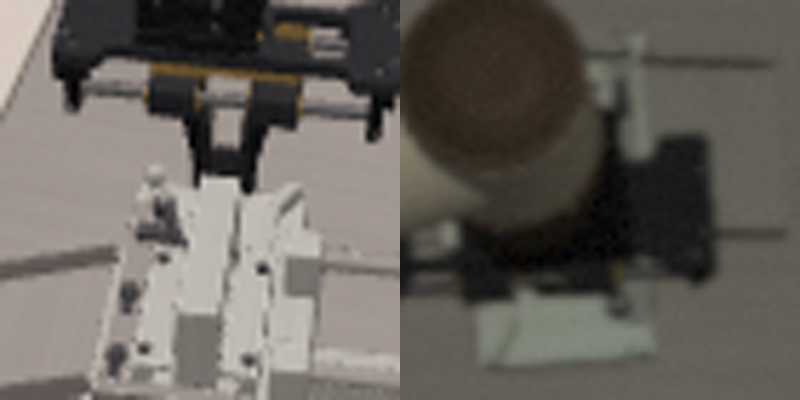

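Request:
{"op": "apply_moves", "data": {"steps": [[[0,0.7,0,0,0,0.01,0],[0,0.7,0,0.5,0,0,0],[0,0.7,0,0,0,0,0],[0,0,0,0,0,0,0]]]}}

```text
time_s: 33.78
tcp_pos: [0.6742, 0.072, 0.0981]
ee_rot: [[-0.994, -0.105, 0.005], [-0.105, 0.994, -0.0], [-0.005, -0.001, -1.0]]
wrist_force: [-1.8, -3.4, -4.9]
gripper_width: 0.204
```

```bash
python3 - <<'E'
from h import *
s=st();sl(s)
d=capture('scene')
for n,c in (('0',pickle.load(open('scene0.pkl','rb'))),('s8',pickle.load(open('s8.pkl','rb'))),('now',d)):
    g=cv2.cvtColor(c['color'],cv2.COLOR_RGB2GRAY)[203:217,256:272]
    print(n);print('\n'.join(' '.join('%3d'%v for v in r) for r in g))
E
```

```text
t 33.77 tcp [0.6742 0.072  0.0981] xaxis yaw -173.96 z [ 0.005 -0.    -1.   ] F [-1.83 -3.45 -4.89] w 0.204 j [  20.   32.   -0.    0.  -57. -104.]
tab in slicer mm [-72.9   0.1  98.1] F slicer axes [-2.18 -3.23 -4.89] M [-1.2   0.88 -0.06]
0
150 151 150 168 183 164 178 152 164 183 183 182 182 181 180 190
151 150 151 187 178 164 116 150 137 146 186 186 186 186 186 187
150 150 150 156 153 132  77 110  89 106 185 186 186 188 187 188
150 150 143 149 148 126  49  58  68  99 183 184 185 184 185 185
152 152 149 150 149 145  45  42  73  81 184 184 184 183 184 184
154 154 169 134 134 150 103  78  64  75 145 185 185 185 186 186
153 126 154 101  85  90  79 103  61  75 135 183 184 183 185 185
153 148 123  83  77  77  75  79  64  66  87 184 184 184 184 184
153 150 126  44  55  53  58  66  57  60  74 144 184 184 183 183
152 151 147 115 120 120 116  84  88  60  75 111 183 183 183 182
159 149 150 147 147 132 178 167 155 154 155 120 168 185 184 184
172 150 151 150 149 154 125  99 138 180 179 176 161 184 185 184
173 149 150 150 149 140 127  60  98 182 183 189 145 181 182 184
160 149 150 149 149 157 1
[... 1137 characters left out ...]
 151 145 151 150 127  52  59  69 101 185 186 186 196 184 185
155 154 151 152 151 149  49  43  75  82 187 185 157 188 185 186
156 156 171 137 137 151 103  82  62  76 147 187 180 187 185 185
155 129 154 100  87  92  81 103  60  76 137 185 170 186 185 186
154 151 124  86  76  77  78  82  66  68  87 186 181 184 186 186
154 152 128  46  54  54  58  68  59  61  77 146 195 184 186 186
154 153 149 116 122 121 118  83  89  59  74  80 189 186 186 186
162 150 152 148 149 134 180 170 156 155 156 127 189 186 187 186
174 152 152 152 152 156 126 100 141 181 182 165 187 187 187 186
175 151 152 152 151 142 128  62 101 184 183 179 186 186 187 186
163 151 153 151 150 159 179 150 177 184 184 184 185 188 186 186
```

Request:
{"op": "apply_moves", "data": {"steps": [[[0,0,-0.6,1,0,0,0],[0,0.6,-0.6,1,0,0,0],[0,0.6,0,0,0,0,0],[0,0,0,0,0,0,0]]]}}

```text
time_s: 34.33
tcp_pos: [0.6738, 0.0718, 0.0969]
ee_rot: [[-0.994, -0.106, 0.007], [-0.106, 0.994, 0.001], [-0.007, 0.001, -1.0]]
wrist_force: [-1.4, -0.5, -1.5]
gripper_width: 0.202
```

```bash
python3 - <<'E'
from h import *
s=st();sl(s)
E
```

```text
t 34.33 tcp [0.6738 0.0718 0.0969] xaxis yaw -173.92 z [ 0.007  0.001 -1.   ] F [-1.42 -0.47 -1.49] w 0.202 j [  20.   32.   -1.    0.  -56. -104.]
tab in slicer mm [-73.3  -0.1  96.9] F slicer axes [-1.46 -0.32 -1.49] M [-0.24  0.56 -0.08]
```

Relaxed nicely. Now I pull back through the 2 mm of play and on to about 1 kg.

Request:
{"op": "apply_moves", "data": {"steps": [[[0,0.7,0,0,0,0,0],[0,0.7,0,0,0,0,0],[0,0.7,0,0,0,0,0],[0,0,0,0,0,0,0]]]}}

```text
time_s: 34.83
tcp_pos: [0.6717, 0.0713, 0.0967]
ee_rot: [[-0.994, -0.106, 0.007], [-0.106, 0.994, 0.001], [-0.007, 0.0, -1.0]]
wrist_force: [2.3, 0.6, -3.8]
gripper_width: 0.201
```

Request:
{"op": "apply_moves", "data": {"steps": [[[0,0.7,0,0,0,0,0],[0,0.7,0,0,0,0,0],[0,0,0,0,0,0,0]]]}}

```text
time_s: 35.2
tcp_pos: [0.6712, 0.0712, 0.0967]
ee_rot: [[-0.994, -0.106, 0.009], [-0.106, 0.994, 0.002], [-0.009, 0.001, -1.0]]
wrist_force: [5.0, -1.0, -5.4]
gripper_width: 0.202
```

```bash
python3 - <<'E'
from h import *
s=st();sl(s)
E
```

```text
t 35.2 tcp [0.6712 0.0712 0.0967] xaxis yaw -173.92 z [ 0.009  0.002 -1.   ] F [ 5.04 -1.   -5.36] w 0.202 j [  20.   32.   -1.    0.  -56. -104.]
tab in slicer mm [-75.9  -0.4  96.7] F slicer axes [ 4.91 -1.52 -5.36] M [-0.11 -1.6  -0.01]
```

Request:
{"op": "apply_moves", "data": {"steps": [[[0,0.7,0,0.5,0,0,0],[0,0.7,0,0,0,0,0],[0,0.6,0,0,0,0,0],[0,0,0,0,0,0,0],[0,0,0,0,0,0,0]]]}}

```text
time_s: 35.83
tcp_pos: [0.6708, 0.0712, 0.0966]
ee_rot: [[-0.994, -0.106, 0.013], [-0.106, 0.994, 0.002], [-0.013, 0.001, -1.0]]
wrist_force: [7.9, -0.2, -6.5]
gripper_width: 0.202
```

```bash
python3 - <<'E'
from h import *
s=st();sl(s)
E
```

```text
t 35.83 tcp [0.6708 0.0712 0.0966] xaxis yaw -173.91 z [ 0.013  0.002 -1.   ] F [ 7.93 -0.21 -6.46] w 0.202 j [  20.   32.   -2.    0.  -56. -104.]
tab in slicer mm [-76.3  -0.3  96.6] F slicer axes [ 7.86 -1.05 -6.46] M [-0.4  -2.51 -0.04]
```

Request:
{"op": "apply_moves", "data": {"steps": [[[0,0.5,0,0.5,0,0,0],[0,0.4,0,0.5,0,0,0],[0,0,0,0,0,0,0],[0,0,0,0,0,0,0],[0,0,0,0,0,0,0]]]}}

```text
time_s: 36.45
tcp_pos: [0.6707, 0.0713, 0.0964]
ee_rot: [[-0.994, -0.106, 0.015], [-0.106, 0.994, 0.002], [-0.015, 0.001, -1.0]]
wrist_force: [9.2, -1.0, -5.6]
gripper_width: 0.203
```

```bash
python3 - <<'E'
from h import *
s=st();sl(s)
E
```

```text
t 36.45 tcp [0.6707 0.0713 0.0964] xaxis yaw -173.89 z [ 0.015  0.002 -1.   ] F [ 9.17 -1.02 -5.58] w 0.203 j [  20.   32.   -2.    0.  -55. -104.]
tab in slicer mm [-76.4  -0.3  96.4] F slicer axes [ 9.01 -1.98 -5.58] M [-0.34 -2.63 -0.08]
```

Request:
{"op": "apply_moves", "data": {"steps": [[[0,-1,0,0.5,0,0,0],[0,-1,0,0.5,0,0.005,0],[0,-1,0,0,0,0,0],[0,-0.6,0,0,0,0,0],[0,0,0,0,0,0,0]]]}}

```text
time_s: 37.08
tcp_pos: [0.6709, 0.071, 0.0951]
ee_rot: [[-0.994, -0.106, 0.002], [-0.106, 0.994, 0.0], [-0.002, -0.0, -1.0]]
wrist_force: [4.0, 1.1, 3.7]
gripper_width: 0.199
```

```bash
python3 - <<'E'
from h import *
s=st();sl(s)
E
```

```text
t 37.08 tcp [0.6709 0.071  0.0951] xaxis yaw -173.91 z [ 0.002  0.    -1.   ] F [3.97 1.11 3.71] w 0.199 j [  20.   32.   -1.    0.  -56. -104.]
tab in slicer mm [-76.3  -0.6  95.1] F slicer axes [4.07 0.68 3.71] M [-0.08 -1.25 -0.  ]
```

Request:
{"op": "apply_moves", "data": {"steps": [[[0,-0.8,0,-0.3,0,0,0],[0,-0.7,0,-0.3,0,0,0],[0,0,0,0,0,0,0],[0.34,0,0,0,0,0,0],[0.34,0,0,0,0,0,0],[0.34,0,0,0,0,0,0],[0.34,0,0,0,0,0,0],[0.34,0,0,0,0,0,0],[0.34,0,0,0,0,0,0]]]}}

```text
time_s: 38.2
tcp_pos: [0.6716, 0.071, 0.0945]
ee_rot: [[-0.994, -0.106, -0.0], [-0.106, 0.994, -0.0], [0.0, 0.0, -1.0]]
wrist_force: [0.2, -0.2, 0.2]
gripper_width: 0.337
```

```bash
python3 - <<'E'
from h import *
s=st();sl(s)
E
```

```text
t 38.2 tcp [0.6716 0.071  0.0945] xaxis yaw -173.94 z [-0. -0. -1.] F [ 0.19 -0.23  0.17] w 0.337 j [  20.   33.   -1.   -0.  -57. -104.]
tab in slicer mm [-75.6  -0.6  94.5] F slicer axes [ 0.16 -0.25  0.17] M [ 0.01 -0.02  0.  ]
```

Released with zero force. Next I rise straight up and check.

Request:
{"op": "apply_moves", "data": {"steps": [[[0.34,0,0,-5,0,0,0],[0.34,0,0,-10,0,0,0],[0.34,0,0,-20,0,0,0],[0.34,0,0,-30,0,0,0],[0.34,0,0,-40,0,0,0],[0.34,0,0,-50,0,0,0],[0.34,50,0,-20,0,0,0],[0.34,50,0,0,0,0,0],[0.34,50,0,0,0,0,0],[0.34,0,0,0,0,0,0],[0.34,0,0,0,0,0,0]]]}}

```text
time_s: 39.58
tcp_pos: [0.5232, 0.0554, 0.2709]
ee_rot: [[-0.994, -0.106, 0.003], [-0.106, 0.994, 0.001], [-0.003, 0.0, -1.0]]
wrist_force: [0.7, 0.1, 0.4]
gripper_width: 0.341
```

```bash
python3 - <<'E'
from h import *
s=st();sl(s)
d=capture('scene');t=capture('top')
g0=cv2.cvtColor(pickle.load(open('scene0.pkl','rb'))['color'],cv2.COLOR_RGB2GRAY)[203:214,256:267].astype(int)
g=cv2.cvtColor(d['color'],cv2.COLOR_RGB2GRAY)[203:214,256:267].astype(int);print('catch patch diff max/mean',abs(g-g0).max(),abs(g-g0).mean())
for n,c,k in (('scene',d,'scene0.pkl'),('top',t,'top0.pkl')):
    print(n,'cart',[(round(m['confidence'],2),m['box']) for m in masks_of(c,'cartridge_center')],'wedger',[(round(m['confidence'],2),m['box']) for m in masks_of(c,'wedger_center')])
a=cv2.resize(d['color'][170:240,235:305,::-1],(400,400),interpolation=cv2.INTER_CUBIC)
b=cv2.resize(t['color'][105:175,200:270,::-1],(400,400),interpolation=cv2.INTER_CUBIC)
cv2.imwrite('pics/s10.png',np.hstack([a,b]))
# straightness from the picture: project home pose
p=pickle.load(open('sl.pkl','rb'));L=np.array([(54,12,124),(54,-12,124),(-54,12,124),(-54,-12,124)])/1000+[.0025,0,0]
P=L@Rz(p[2]).T+[p[0],p[1],0];print(np.round((proj(d,P)-[235,170])*400/70).tolist(),np.round((proj(t,P)-[200,105])*400/70+[400,0]).tolist())
E
```

```text
t 39.58 tcp [0.5232 0.0554 0.2709] xaxis yaw -173.92 z [ 0.003  0.001 -1.   ] F [0.7  0.14 0.36] w 0.341 j [  24.   10.   -8.    0.  -71. -108.]
tab in slicer mm [-224.8   -0.5  270.9] F slicer axes [0.71 0.06 0.36] M [-0.03 -0.04  0.02]
catch patch diff max/mean 4 1.7520661157024793
scene cart [(0.81, [297.0, 159.0, 34.3, 27.4]), (0.77, [266.4, 194.9, 8.9, 39.1]), (0.55, [143.7, 148.4, 5.1, 14.5])] wedger []
top cart [(0.93, [180.0, 218.5, 34.2, 38.3]), (0.76, [387.7, 209.3, 49.7, 25.9]), (0.54, [218.8, 109.9, 13.4, 44.8])] wedger [(0.93, [299.2, 182.4, 10.0, 47.2]), (0.44, [224.2, 110.5, 5.5, 39.6])]
[[219.0, 310.0], [174.0, 305.0], [241.0, 175.0], [199.0, 170.0]] [[506.0, 30.0], [549.0, 27.0], [519.0, 216.0], [562.0, 213.0]]
```

View pics/s10.png

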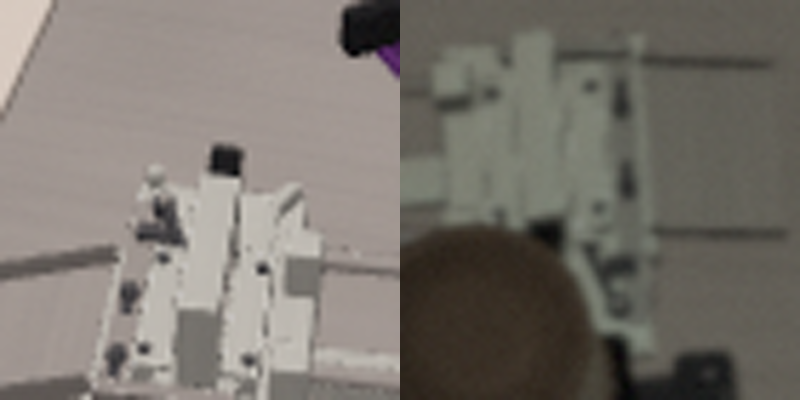

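The cartridge stands straight between the lips (left picture, top bar (200,175) to (195,305)). The catch looks the same as at the start, so it is shut, and the gripper is well clear.

```bash
python3 -c "
from station import r;print(r.finish_job())"
```

```text
the job is handed in; nothing more can be done
None
```

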